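Close the double-leaf terminal cabinet and latch it

ROBOT

A 7-joint arm with a two-finger parallel gripper is mounted at the origin on a cart in front of the work surface, level with it; the furniture and walls round the work are solid. World frame = base frame: x ahead of the robot, y to its left, z up, the work surface at z = 0. Lengths are in m, angles in rad, forces in N, time in s.
With the tool pointing down it reaches from about 0.35 to 0.9 m from the base axis. Payload 8.1 kg.
Tool frame: the origin (TCP) lies on the centre line of the jaws, within the pads' length; the fingertips stand arm.tip_extent ahead of it and the grasp point (between the pads) lies 3 mm ahead of it (arm.tip_extent is the distance from the TCP to the fingertips, in m); y points along the fingers, z is the direction in which the jaws open and shut, and the axes are right-handed (so a half turn about y gives the same grasp; the last joint's range is limited). The gripper opens to 92 mm and grips with 3 to 60 N. Pads are 19 mm wide; open, the fingers measure 130 mm over their backs; the gripper's body (75 mm by 190 mm) begins 47 mm behind the grasp point.
Start: joints at [1.049, 0.434, 0.025, 1.573, -0.012, 1.134, -0.075], TCP at [0.254, -0.571, 0.213] pointing down, gripper open.
Joint ranges: [-2.62, 2.62], [-0.44, 2.09], [-1.27, 1.32], [0.08, 2.57], [-1.32, 4.46], [0.12, 2], [-2.74, 2.74]. Speed limits (rad/s): [2.22, 2.22, 3.01, 3.01, 3.14, 3.14, 3.14].

INTERFACE

Orientations are given as a rotation vector (axis times angle).
In Python, from cell import observe, get_image, sign_off, boxes_of, place_of, arm gives the robot as it stands.
- The arm moves only by the tool arm_command, never from a script. Its argument "plan" is a list of rows, each a list of 2 entries, a list of its own where there are three numbers: the shift along the tool's x, y, z in m, then the turn, a rotation vector about the tool's x, y, z in degrees. In form: [[[tx, ty, tz], [ax, ay, az]], ...]. A call has 1 to 5 rows; each row is the pose to reach, as a shift and turn from the pose commanded when the call began, along the tool's axes at that moment; what a row does not reach only later rows make up. A row lasts 1/10 s, in which the tool goes at most 50 mm and 8.59 degrees, less where a joint would pass 70% of its speed; a pose out of reach is approached as far as the arm can. A call with a gripper value outside its range is refused whole. "fingers" is the closure, from -1 (fully open) to 1 (shut), set as the call begins (left out, the last holds). The fingers move at their own pace and stop on an object; "squeeze" is the grip in N (left out, the last holds). Time passes only in rows, so rows that repeat a pose let the fingers close. It gives the time, the measured TCP pose, the force and the opening at its end, in the units of the state.
- observe(): the state, without advancing time (a new reading comes with each control period).
- get_image(name): name is "scene" or "side" or "wrist"; returns a dict with "color" (420x560x3 uint8, red, green, blue), "camera_matrix" (3x3 intrinsics, pixels), "world_to_cam" (4x4, takes a point from world to camera coordinates); the wrist camera has in their place "mount" (4x4, takes a point from camera to tool coordinates, whose origin is the TCP and whose axes are the tool frame's). Camera axes: x right, y up, looking along -z (the intrinsics and any distortion apply to the point x, -y, -z); pixel columns grow to the right and rows downward; lengths in m; the calibration is good to about 2 mm. A picture is of the moment at which its call begins: read the wrist's pose just before it. There is no depth.
- sign_off(): hands the job in, once; it reports no verdict.
Trained networks look in a picture, given as the dict that the camera call returned (one of the last four; its "shot" number tells which), for a name from the list of things; names that differ only in an ending like _2 or _b are one class to them, and where a whole thing is asked for, a point or a joint stands for the part that bears it (a point fixed in the world has none). Each returns a list of dicts, best first, with "confidence" (0 to 1); they miss things now and then, are a little off and sometimes report something else, mostly with a low value. They report only what shows in the picture. A call takes as long as a camera call.
- boxes_of(picture, thing): "point" ([column, row] in pixels, amid what is visible of it).
- place_of(picture, thing): "point" ([column, row] in pixels: a listed point, or the origin of a listed thing).
The state is a dict: "clock": time; "joints": joint angles; "dq": joint speeds; "joint_efforts": joint torques, N m; "position": TCP position; "ee_rot": TCP orientation; "force": force on the tool from outside, world axes, zero at the start; "ft_torque": the same for the moment, N m; "width": opening from 0.0 (shut) to 1.0 (fully open).
Only numpy, scipy, OpenCV 4.12 (cv2) and the standard library are available. Lean on these libraries where they do the work, as an engineer would, in place of code of your own. Each camera call takes 0.05 s, during which the arm holds its last target.

TASK

Close up the small grey terminal cabinet on the bench: swing its right-hand leaf (the one with the stepped dark edge) fully shut while the left-hand leaf still stands open, then shut the left-hand leaf so that its orange lip laps over that stepped edge. Finally swing the red-tipped latch bar down until it rests fully in its catch. Leave the tools and other things lying about where they are.

Things in the scene. Friction and masses are not known exactly. Their poses are not given: they have to be found in the camera images.
- cabinet: grey steel cabinet fixed on the flat open tool wallet, 120 deep x 220 wide x 180 mm high. Origin: centre of its underside, 8 mm above the bench; x axis from front to back, y to its left, z up. Two upright leaves, 12 mm thick, 12 to 178 mm above the origin, close its front (shut: x = -60 to -72 mm). Each has a D handle 20 mm off its face, 30 mm from its hinge, 42 to 90 mm above the origin
- leaf_stepped (a joint): right-hand leaf, upright hinge line at x = -66, y = -110 mm in the cabinet's frame: 0 is shut, up to 1.75 rad as its free edge swings out to the front. Flat face 2 to 92 mm from the hinge line, then a dark tongue (inner half of the thickness) to 108 mm. Hinge friction 0.06 N m: stays where left. Cannot shut once the other leaf is shut: the tongue strikes the lip
- leaf_flanged (a joint): left-hand leaf, upright hinge line at x = -66, y = +110 mm in the cabinet's frame: 0 is shut, up to 1.75 rad as its free edge swings out to the front. Flat face 2 to 108 mm from the hinge line, then an orange lip, 3.5 mm thick, flush with its outer face, to 124 mm; shut last, it lies in the other leaf's step. Same friction. Carries the latch, pivot 90 mm from the hinge line
- latch (a joint): angle of the latch bar on the flanged leaf: 0 is level, pointing at the right-hand leaf and lying in the catch; grows to 1.6 rad as the bar swings up (1.57 is straight up). Light friction (0.03 N m): it stays where it is left
- latch_pivot (a point): axis of the latch bar at the middle of its thickness, 130 mm above the cabinet's underside, 11 mm in front of the flanged leaf's outer face. The bar is 12 mm wide, 6 mm thick, reaches 66 mm from this axis and turns in a plane parallel to the leaf
- latch_pin (a point): middle of the red round pin at the bar's free end: 12 mm in diameter, 20 mm long, standing straight out from the bar, from 14 to 34 mm in front of the leaf's outer face; 60 mm from the latch's axis
- catch (a point): middle of the catch on the stepped leaf's front, where the bar comes to rest: a steel cradle 12 mm wide, open at the top, 81 mm from that leaf's hinge line and 130 mm above the cabinet's underside; its front prong reaches 21 mm out from the leaf and 2 mm above this point. The bar enters it from above, only when both leaves are shut
- stepped_edge (a point): top corner of the stepped leaf's free edge, 108 mm from its hinge line, 178 mm above the cabinet's underside
- flange_edge (a point): top corner of the flanged leaf's orange lip, 124 mm from its hinge line, 178 mm above the cabinet's underside
- hex_keys: bystander: red folding hex key set, 86 mm long, lying on the bench to the right
- marker: bystander: white marker pen with a blue cap, 138 mm long, lying to the right
- driver_flat: bystander: orange flat screwdriver, 174 mm long, on the bench to the right
- probe_case: bystander: flat black case, 56 x 76 x 22 mm, lying to the right

How it is judged:
By the outcome, as a careful person would: the job done as asked, in the order asked, and still so for the second after the job is handed in, with the robot touching nothing.
It also fails if it takes over 58 s, if anything falls off the work surface, if the arm or the gripper's body presses on something with over 40 N, if the wrist force passes 120 N, or if a joint passes its speed limit or range.

## Working session

There is one attempt and no reset: what is moved stays moved. The work goes in short steps, Python scripts to look and compute and a tool call to move; the robot and the scene stay as the last step left them, time stands still between calls to the robot, and variables do not carry over. Pictures are saved under pics/ and viewed, and the job is handed in when it is done.

Besides the shell and the picture viewer there is one more tool, called by a JSON object that holds its "op" and its "data", one argument or row to a line. arm_command: Moves the arm, as the interface text tells. Its arguments: {"type":"object","properties":{"plan":{"type":"array","items":{"type":"array"}},"fingers":{"type":"number"},"squeeze":{"type":"number"}},"required":["plan"]}

```bash
ls; mkdir -p pics; python3 - <<'E'
from cell import *
import cv2
s=observe();print(s)
try: print(arm.tip_extent)
except Exception as e: print(e)
for n in ["scene","side","wrist"]:
    p=get_image(n); cv2.imwrite(f"pics/a_{n}.png",p["color"][:,:,::-1]); 
    print(n,p["camera_matrix"],p.get("world_to_cam",p.get("mount")), p.keys())
    for t in ["cabinet","latch_pivot","latch_pin","catch","stepped_edge","flange_edge"]:
        r=place_of(p,t); print(t,[(q["point"],q["confidence"]) for q in r[:2]])
E
```

```text
pics
{'clock': 0.0, 'joints': array([ 1.0494088 ,  0.43523471,  0.02496082,  1.57411938, -0.01158143,
        1.13400905, -0.07511787]), 'dq': array([-4.27887797e-05,  9.23503473e-05,  4.64380801e-04,  7.39276566e-04,
       -2.33028672e-04, -1.47465773e-03,  1.84333824e-04]), 'joint_efforts': array([ 2.36184405e-04, -6.67862320e+01,  9.84945372e-01, -3.14468801e+01,
       -6.06125663e-02,  4.31261107e-02,  2.09057107e-04]), 'position': array([ 0.25387846, -0.57050909,  0.21192896]), 'ee_rot': array([-0.42347109,  1.99228311, -1.98912925]), 'force': array([-0.05422659,  1.12446887, -0.69837515]), 'ft_torque': array([ 0.01696558,  0.04114874, -0.0172516 ]), 'width': 1.0046787612102372}
0.022
scene [[473.22826252   0.         279.7652619 ]
 [  0.         473.22826252 214.63363253]
 [  0.           0.           1.        ]] [[-0.50851856 -0.86099766  0.00958628  0.23264027]
 [ 0.62310187 -0.36028424  0.6942185  -0.42634341]
 [-0.59426672  0.35899622  0.71970048 -1.06923657]
 [ 0.          0.          0.          1.        ]] dict_keys(['color', 'camera_matrix', 'world_to_cam', 'shot'])
[... 727 characters left out ...]
[([249.0, 294.1], 0.62)]
latch_pin [([247.4, 189.2], 0.33)]
catch [([251.4, 187.2], 0.86)]
stepped_edge [([244.0, 174.7], 0.93)]
flange_edge [([207.3, 155.2], 0.8)]
wrist [[376.7598878    0.         272.79239489]
 [  0.         376.7598878  203.73944257]
 [  0.           0.           1.        ]] [[ 5.43030960e-04 -9.68350966e-01 -2.49591889e-01 -6.57370139e-02]
 [ 2.83901650e-05  2.49591940e-01 -9.68351105e-01 -1.70317647e-01]
 [ 9.99999852e-01  5.18758675e-04  1.63027795e-04 -1.81529479e-04]
 [ 0.00000000e+00  0.00000000e+00  0.00000000e+00  1.00000000e+00]] dict_keys(['color', 'camera_matrix', 'mount', 'shot'])
cabinet []
latch_pivot []
latch_pin []
catch []
stepped_edge []
flange_edge []
```

View pics/a_scene.png

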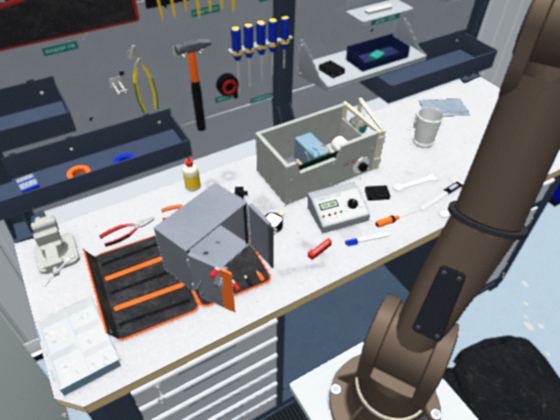

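View pics/a_side.png

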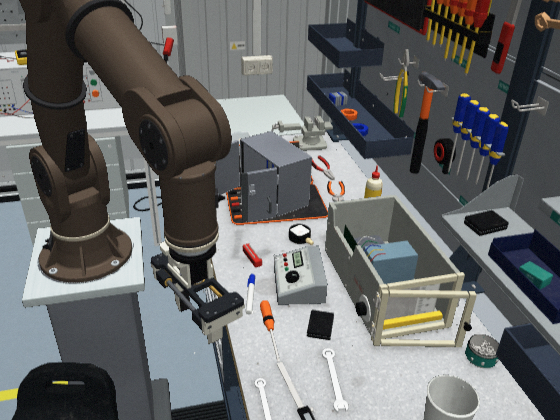

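```bash
python3 - <<'E'
import cv2
a=cv2.imread("pics/a_scene.png")[170:320,70:310]; cv2.imwrite("pics/b1.png",cv2.resize(a,None,fx=3.3,fy=3.3,interpolation=cv2.INTER_CUBIC))
a=cv2.imread("pics/a_side.png")[120:240,200:360]; cv2.imwrite("pics/b2.png",cv2.resize(a,None,fx=5,fy=5,interpolation=cv2.INTER_CUBIC))
E
```

```text
(no output)
```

View pics/b1.png

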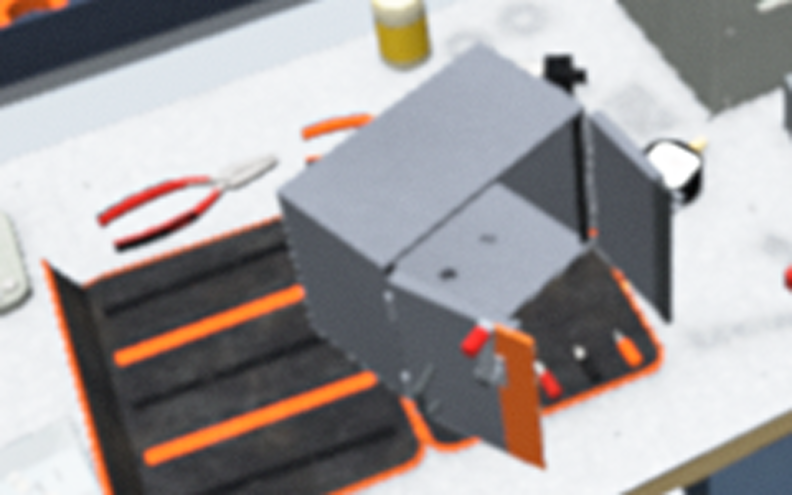

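View pics/b2.png

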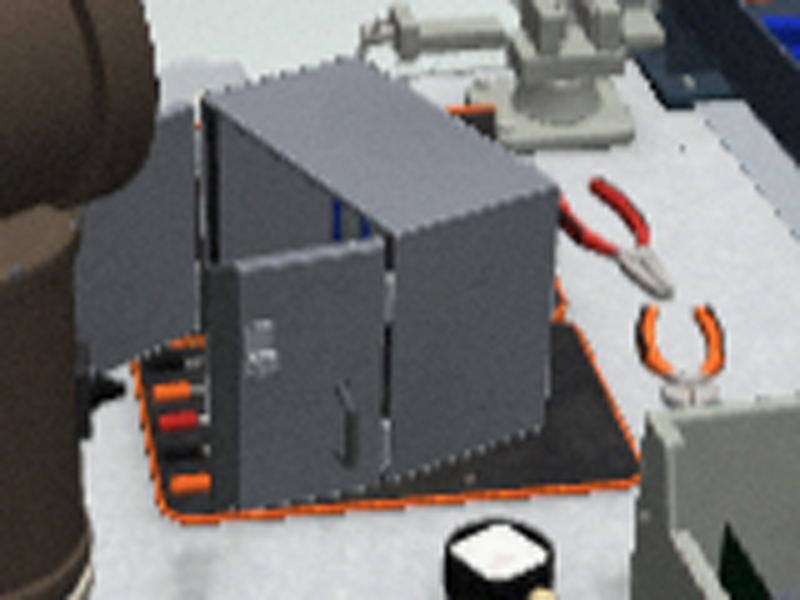

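```bash
cat > h.py <<'E'
import numpy as np
from scipy.optimize import least_squares
from scipy.spatial.transform import Rotation as R
def proj(K,T,P):
    P=np.atleast_2d(P); c=P@T[:3,:3].T+T[:3,3]; c=c*[1,-1,-1]; u=c@K.T; return u[:,:2]/u[:,2:]
def cab2w(p,P):
    x,y,t=p[:3]; c,s=np.cos(t),np.sin(t); P=np.atleast_2d(P)
    return P@np.array([[c,-s,0],[s,c,0],[0,0,1]]).T+[x,y,.008]
# leaf pts in cabinet frame: r from hinge, o = outward offset from leaf mid-plane
def right(q,r,o,z):
    # shut: dir +y, outward -x ; opens free edge to -x
    d=np.array([-np.sin(q),np.cos(q)]); n=np.array([-np.cos(q),-np.sin(q)])
    v=np.array([-.066,-.110])+r*d+o*n; return np.array([v[0],v[1],z])
def left(q,r,o,z):
    d=np.array([-np.sin(q),-np.cos(q)]); n=np.array([-np.cos(q),np.sin(q)])
    v=np.array([-.066,.110])+r*d+o*n; return np.array([v[0],v[1],z])
def latch(q,a,rr,o):  # o from outer face
    return left(q,.090+rr*np.cos(a),.006+o,.130+rr*np.sin(a))
E
cat > fit.py <<'E'
from h import *
from cell import *
ps=get_image("scene"); pd=get_image("side")
Ks,Ts=ps["camera_matrix"],ps["world_to_cam"];Kd,Td=pd["camera_matrix"],pd["world_to_cam"]
np.savez("cams.npz",Ks=Ks,Ts=Ts,Kd=Kd,Td=Td)
roof=[[-.06,.11,.18],[-.06,-.11,.18],[.06,.11,.18],[.06,-.11,.18]]
ms=np.array([[187.6,251.8],[245.8,202.7],[154.8,228.5],[214.8,183.6]])
md=np.array([[241,139.4],[279,167.4],[272,132],[311.4,157.4]])
def res(p):
    q1,q2,a=p[3:]
    out=[proj(Ks,Ts,cab2w(p,roof))-ms,proj(Kd,Td,cab2w(p,roof))-md]
    out.append(proj(Ks,Ts,cab2w(p,[left(q2,.124,.006,.178),left(q2,.124,.006,.012)]))-[[232.1,272.5],[234.5,311.5]])
    out.append(proj(Ks,Ts,cab2w(p,[right(q1,.108,-.003,.178),right(q1,.108,-.003,.012)]))-[[272.4,225.5],[272.4,267.6]])
    out.append(proj(Kd,Td,cab2w(p,[right(q1,.108,-.003,.178)]))-[[242.5,173.7]])
    out.append(proj(Ks,Ts,cab2w(p,[latch(q2,a,.06,.024)]))-[[214.5,272.5]])
    return np.concatenate(out).ravel()
best=min((least_squares(res,[.5,.2,t,1.2,1.2,a],loss='soft_l1') for t in (-.8,-.3,.3,.8) for a in (.8,1.5)),key=lambda r:r.cost)
print(best.x,best.cost); print(res(best.x).reshape(-1,2).round(1))
np.save("p.npy",best.x); p=best.x
for n,P in dict(Rfree=right(p[3],.108,0,.1),Lfree=left(p[4],.124,0,.1),pin=latch(p[4],p[5],.06,.024),hR=[-.066,-.11,.1],hL=[-.066,.11,.1],pin0=latch(0,p[5],.06,.024),pinE=latch(0,0,.06,.024)).items(): print(n,cab2w(p,P).round(3))
E
python3 fit.py
```

```text
[0.57615345 0.1650728  0.36240458 1.32388508 1.36200873 1.51520545] 15.251164086359935
[[-0.9 -1.6]
 [ 1.8 -2.3]
 [-1.6 -1.7]
 [ 0.  -2.5]
 [-1.8 -1. ]
 [ 0.2 -1.1]
 [-1.4 -2.1]
 [ 0.8 -1.4]
 [-0.1  0.3]
 [ 1.6  0.7]
 [ 0.4  1.1]
 [ 0.4 -0.5]
 [-1.3 -0.9]
 [ 0.1 -0.3]]
Rfree [[0.446 0.026 0.108]]
Lfree [[0.371 0.177 0.108]]
pin [[0.381 0.219 0.198]]
hR [[0.553 0.039 0.108]]
hL [[0.475 0.245 0.108]]
pin0 [[0.48  0.147 0.198]]
pinE [[0.501 0.094 0.138]]
```

```bash
cat > st.py <<'E'
from h import *
from cell import *
s=observe(); p=np.load("p.npy"); M=R.from_rotvec(s["ee_rot"]).as_matrix()
t=p[2]; C=np.array([[np.cos(t),np.sin(t),0],[-np.sin(t),np.cos(t),0],[0,0,1]])
pos=s["position"]; print("t",s["clock"],"tcp",pos.round(4),"cab",(C@(pos-[p[0],p[1],.008])).round(4),"tipz",pos[2]-.022)
print("tool axes in cab (cols x y z)\n",(C@M).round(3)); print("F cab",(C@s["force"]).round(2),"w",s["width"],"q",s["joints"].round(2))
E
python3 st.py; python3 - <<'E'
import sys; sys.path.insert(0,'.')
E
python3 - <<'E'
import cv2
from h import *
d=np.load("cams.npz");p=np.load("p.npy")
for n,K,T,o,f in (("scene",d["Ks"],d["Ts"],(70,170),3.3),("side",d["Kd"],d["Td"],(200,120),4.5)):
    im=cv2.imread(f"pics/a_{n}.png"); h,w=(150,240) if n=="scene" else (120,160)
    im=cv2.resize(im[o[1]:o[1]+h,o[0]:o[0]+w],None,fx=f,fy=f)
    def line(P,c):
        u=(proj(K,T,cab2w(p,P))-o+.5)*f
        cv2.polylines(im,[u.astype(int)],True,c,1)
    line([[-.06,.11,.18],[-.06,-.11,.18],[.06,-.11,.18],[.06,.11,.18]],(0,255,0))
    for q,fn,r in((p[3],right,.108),(p[4],left,.124)):
        line([fn(q,.002,.006,.012),fn(q,r,.006,.012),fn(q,r,.006,.178),fn(q,.002,.006,.178)],(0,255,255))
    line([latch(p[4],p[5],0,.011),latch(p[4],p[5],.06,.014),latch(p[4],p[5],.06,.034)],(255,0,255))
    cv2.imwrite(f"pics/c_{n}.png",im)
E
```

```text
t 1.15 tcp [ 0.2542 -0.571   0.2128] cab [-0.562  -0.5741  0.2048] tipz 0.19075552927155126
tool axes in cab (cols x y z)
 [[-0.998  0.     0.056]
 [-0.056 -0.    -0.998]
 [-0.    -1.     0.   ]]
F cab [-0.89 -0.57 -0.24] w 0.9985851163839337 q [ 1.05  0.43  0.02  1.57 -0.01  1.13 -0.08]
```

View pics/c_scene.png

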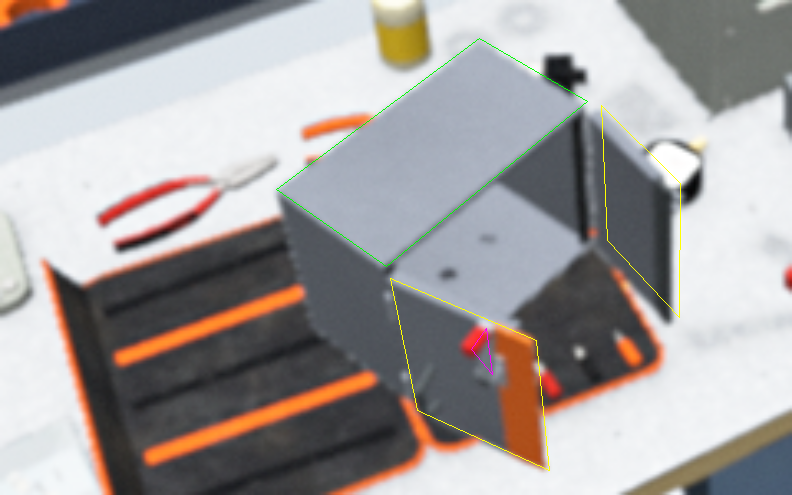

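View pics/c_side.png

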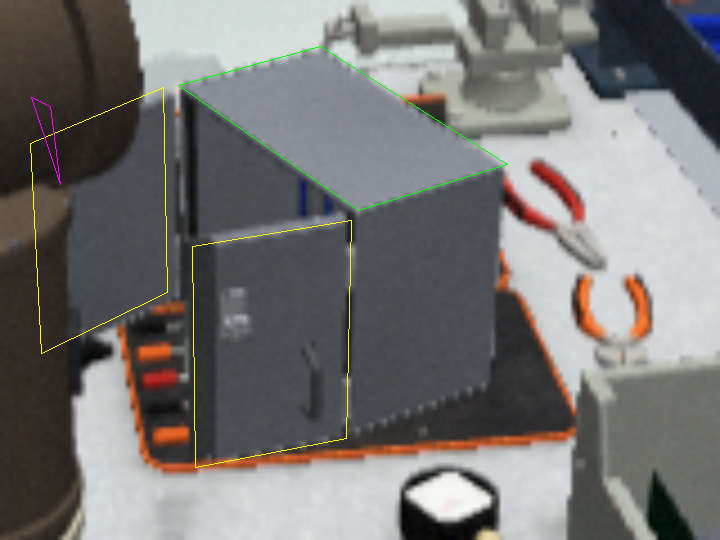

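```bash
python3 - <<'E'
from h import *
d=np.load("cams.npz")
def tab(K,T,px,z=0):
    return least_squares(lambda q:(proj(K,T,[q[0],q[1],z])-px).ravel(),[.5,0]).x.round(3)
for px in [(327,273),(377,345),(340,205)]: print("side",px,tab(d["Kd"],d["Td"],px), tab(d["Kd"],d["Td"],px,.15))
for px in [(290,205),(384,170),(315,225),(368,218)]: print("scene",px,tab(d["Ks"],d["Ts"],px))
E
```

```text
side (327, 273) [ 0.627 -0.229] [ 0.558 -0.4  ]
side (377, 345) [ 0.656 -0.497] [ 0.583 -0.624]
side (340, 205) [0.776 0.085] [ 0.683 -0.136]
scene (290, 205) [ 0.647 -0.15 ]
scene (384, 170) [ 0.631 -0.519]
scene (315, 225) [ 0.535 -0.171]
scene (368, 218) [ 0.477 -0.33 ]
```

{"op": "arm_command", "data": {
  "plan": [
    [[0, 0, 0], [0, 3.2, 0]],
    [[-0.03, 0, -0.03], [0, 3.2, 0]],
    [[-0.06, 0, -0.06], [0, 3.2, 0]]
  ],
  "fingers": 1,
  "squeeze": 20
}}

```text
clock: 1.45
position: [0.2842, -0.4916, 0.2124]
ee_rot: [-0.369, 2.025, -2.025]
force: [2.1, -0.7, 0.2]
width: 0.789
```

```bash
python3 st.py
```

```text
t 1.45 tcp [ 0.2842 -0.4916  0.2124] cab [-0.5058 -0.5105  0.2044] tipz 0.19038817167097993
tool axes in cab (cols x y z)
 [[-1.    -0.    -0.002]
 [ 0.002 -0.    -1.   ]
 [ 0.    -1.     0.   ]]
F cab [ 1.67 -1.39  0.15] w 0.7891775176691114 q [ 0.94  0.34  0.01  1.72 -0.    1.08 -0.25]
```

{"op": "arm_command", "data": {
  "plan": [
    [[-0.035, 0, -0.035], [0, 0, 0]],
    [[-0.07, 0, -0.07], [0, 0, 0]],
    [[-0.105, 0, -0.105], [0, 0, 0]],
    [[-0.14, 0, -0.14], [0, 0, 0]],
    [[-0.175, 0, -0.17], [0, 0, 0]]
  ]
}}

```text
clock: 1.95
position: [0.3882, -0.2686, 0.2131]
ee_rot: [-0.371, 2.023, -2.024]
force: [0.6, -0.8, 0.5]
width: 0.347
```

{"op": "arm_command", "data": {
  "plan": [
    [[-0.035, 0, -0.035], [0, 0, 0]],
    [[-0.07, 0, -0.07], [0, 0, 0]],
    [[-0.105, 0, -0.105], [0, 0, 0]],
    [[-0.14, 0, -0.13], [0, 0, 0]],
    [[-0.175, 0, -0.155], [0, 0, 0]]
  ]
}}

```text
clock: 2.45
position: [0.4972, -0.0619, 0.2131]
ee_rot: [-0.371, 2.023, -2.023]
force: [1.1, -1.0, -0.5]
width: -0.001
```

{"op": "arm_command", "data": {
  "plan": [
    [[0, 0.02, 0], [0, 0, 0]],
    [[0, 0.04, 0], [0, 0, 0]],
    [[0, 0.04, 0], [0, 0, 0]]
  ]
}}

```text
clock: 2.75
position: [0.4948, -0.0634, 0.1706]
ee_rot: [-0.376, 2.026, -2.024]
force: [-0.6, -0.5, 0.2]
width: 0.007
```

```bash
python3 st.py; python3 - <<'E'
from cell import *
import cv2
for n in ["scene","wrist"]:
    p=get_image(n); cv2.imwrite(f"pics/d_{n}.png",p["color"][:,:,::-1])
E
```

```text
t 2.75 tcp [ 0.4948 -0.0634  0.1706] cab [-0.1571 -0.1848  0.1626] tipz 0.14864942276890483
tool axes in cab (cols x y z)
 [[-1.    -0.004  0.001]
 [-0.001  0.002 -1.   ]
 [ 0.004 -1.    -0.002]]
F cab [-0.72 -0.29  0.25] w 0.0067419631052282394 q [ 0.24  0.3  -0.27  1.91  0.09  0.95 -1.28]
```

View pics/d_scene.png

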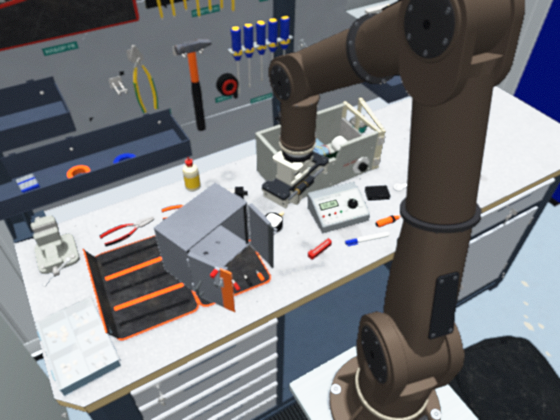

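View pics/d_wrist.png

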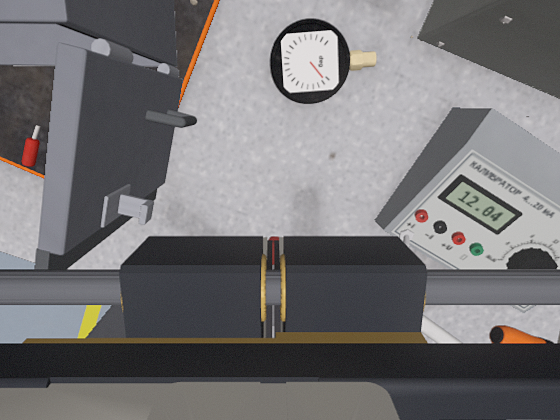

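{"op": "arm_command", "data": {
  "plan": [
    [[-0.006, 0, -0.03], [0, 0, 0]],
    [[-0.012, 0, -0.055], [0, 0, 0]],
    [[-0.025, 0, -0.07], [0, 0, 0]],
    [[-0.038, 0, -0.083], [0, 0, 0]],
    [[-0.05, 0, -0.095], [0, 0, 0]]
  ]
}}

```text
clock: 3.35
position: [0.5105, 0.0435, 0.1743]
ee_rot: [-0.368, 2.023, -2.023]
force: [-0.1, -0.6, 0.2]
width: 0.005
```

```bash
python3 st.py; python3 - <<'E'
from cell import *
import cv2
for n in ["wrist"]:
    p=get_image(n); cv2.imwrite(f"pics/e_{n}.png",p["color"][:,:,::-1])
E
```

```text
t 3.35 tcp [0.5105 0.0435 0.1743] cab [-0.1045 -0.0904  0.1663] tipz 0.15233955354283343
tool axes in cab (cols x y z)
 [[-1.     0.002  0.   ]
 [-0.    -0.001 -1.   ]
 [-0.002 -1.     0.001]]
F cab [-0.27 -0.55  0.18] w 0.005128724880018134 q [ 0.06  0.31 -0.31  1.88  0.12  0.97 -1.51]
```

View pics/e_wrist.png

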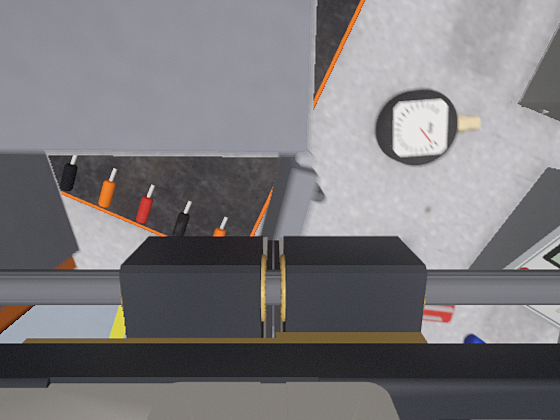

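```bash
python3 - <<'E'
from cell import *
import cv2
for n,(y,x) in {"scene":(150,120),"side":(100,180)}.items():
    p=get_image(n); cv2.imwrite(f"pics/f_{n}.png",cv2.resize(p["color"][y:y+150,x:x+200,::-1],None,fx=4,fy=4,interpolation=cv2.INTER_CUBIC))
E
```

```text
(no output)
```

View pics/f_scene.png

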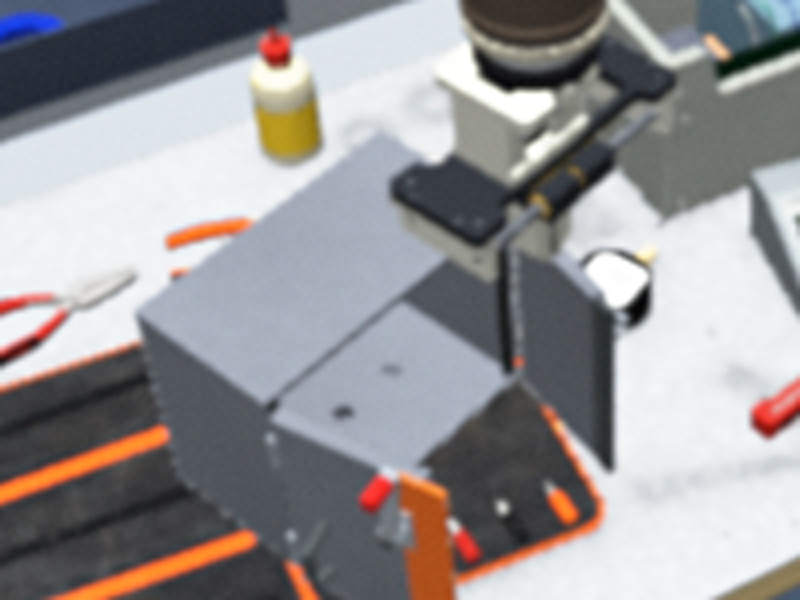

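View pics/f_side.png

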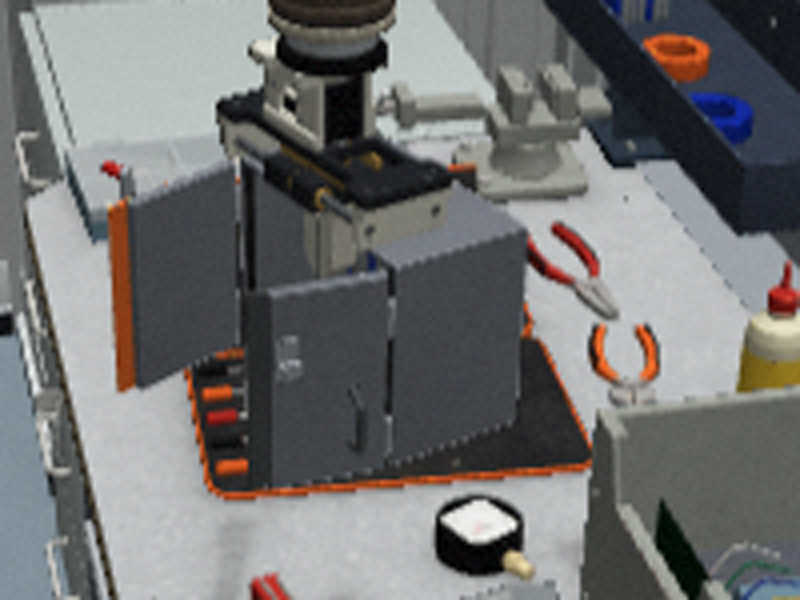

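```bash
python3 - <<'E'
from h import *
from cell import observe
import cv2
d=np.load("cams.npz"); s=observe(); M=R.from_rotvec(s["ee_rot"]).as_matrix(); p=s["position"]
for n,K,T,o in (("scene",d["Ks"],d["Ts"],(120,150)),("side",d["Kd"],d["Td"],(180,100))):
    print(n,[((proj(K,T,p+M@np.array(v))-o+.5)*4).round()[0].tolist() for v in ([0,.022,0],[0,0,0],[0,-.044,0])], (-T[:3,:3].T@T[:3,3]).round(2))
    im=cv2.imread(f"pics/f_{n}.png")
    def box(a,b,c):
        from itertools import product
        P=np.array(list(product(*zip(a,b)))); u=((proj(K,T,p+P@M.T)-o+.5)*4).astype(int)
        for i in range(8):
            for j in range(i):
                if bin(i^j).count("1")==1: cv2.line(im,u[i].tolist(),u[j].tolist(),c,1)
    box([-.0095,-.044,-.019],[.0095,.022,.019],(0,255,0)); box([-.0375,-.08,-.095],[.0375,-.044,.095],(0,0,255))
    cv2.imwrite(f"pics/g_{n}.png",im)
E
```

```text
scene [[546.0, 289.0], [545.0, 266.0], [543.0, 218.0]] [-0.25  0.43  1.06]
side [[332.0, 317.0], [332.0, 290.0], [332.0, 235.0]] [ 0.21 -1.28  0.92]
```

View pics/g_scene.png

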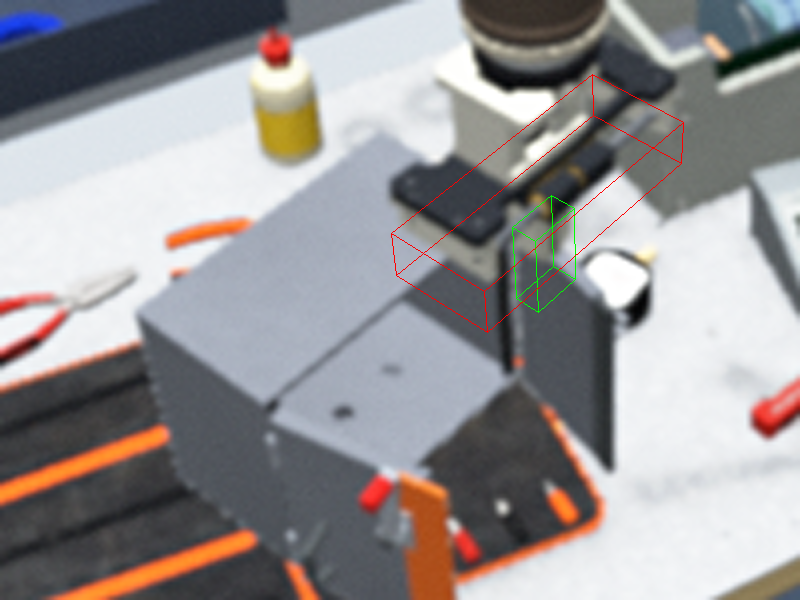

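View pics/g_side.png

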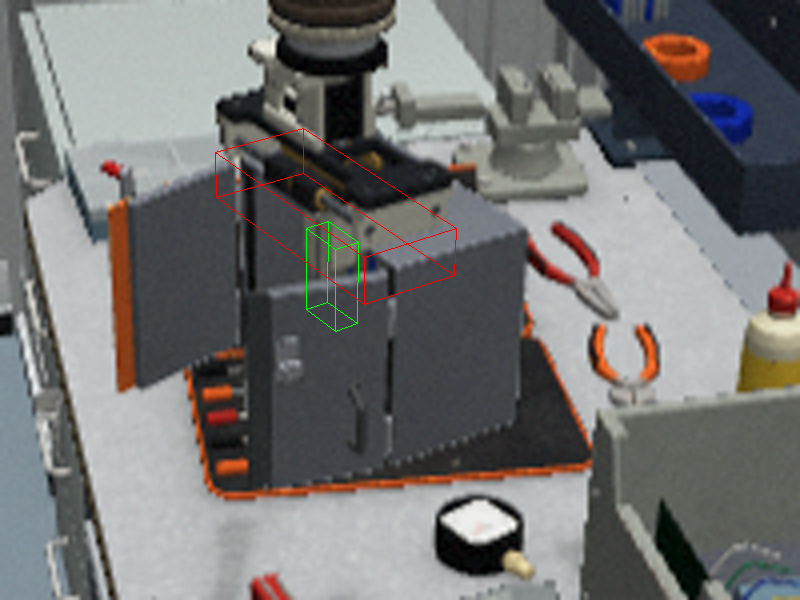

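View pics/a_wrist.png

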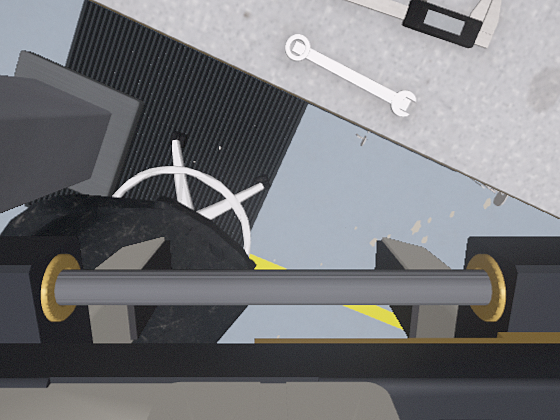

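```bash
python3 - <<'E'
import cv2
a=cv2.imread("pics/a_side.png")[220:350,140:260]; cv2.imwrite("pics/b3.png",cv2.resize(a,None,fx=4.5,fy=4.5,interpolation=cv2.INTER_CUBIC))
from h import *
d=np.load("cams.npz")
p=np.array([0.25387846, -0.57050909,  0.21192896]);M=R.from_rotvec([-0.42347109,  1.99228311, -1.98912925]).as_matrix()
for v in ([0,.022,.046],[0,.022,-.046],[0,0,0],[0,.022,.065],[0,.022,-.065]): print(v,((proj(d["Kd"],d["Td"],p+M@np.array(v))-(140,220)+.5)*4.5).round())
E
```

```text
[0, 0.022, 0.046] [[332. 603.]]
[0, 0.022, -0.046] [[214. 467.]]
[0, 0, 0] [[268. 494.]]
[0, 0.022, 0.065] [[359. 633.]]
[0, 0.022, -0.065] [[191. 441.]]
```

View pics/b3.png

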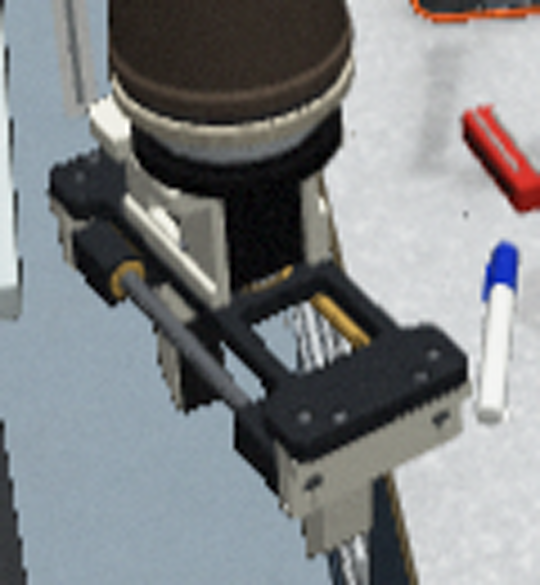

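{"op": "arm_command", "data": {
  "plan": [
    [[0.015, 0, 0.04], [0, 0, 0]],
    [[0.03, 0, 0.07], [0, 0, 0]],
    [[0.03, 0.012, 0.07], [0, 0, 0]],
    [[0.03, 0.023, 0.07], [0, 0, 0]],
    [[0.03, 0.023, 0.07], [0, 0, 0]]
  ]
}}

```text
clock: 4.0
position: [0.505, -0.0331, 0.1485]
ee_rot: [-0.374, 2.025, -2.024]
force: [-0.1, -1.0, -0.5]
width: 0.008
```

```bash
python3 st.py; python3 - <<'E'
from cell import *
import cv2
for n,(y,x) in {"scene":(150,120),"side":(100,180)}.items():
    p=get_image(n); cv2.imwrite(f"pics/i_{n}.png",cv2.resize(p["color"][y:y+150,x:x+200,::-1],None,fx=4,fy=4,interpolation=cv2.INTER_CUBIC))
E
```

```text
t 4.0 tcp [ 0.505  -0.0331  0.1485] cab [-0.1368 -0.1601  0.1405] tipz 0.12647024698045486
tool axes in cab (cols x y z)
 [[-1.    -0.002  0.   ]
 [-0.     0.001 -1.   ]
 [ 0.002 -1.    -0.001]]
F cab [-0.5  -0.9  -0.48] w 0.007579698034095799 q [ 0.18  0.33 -0.28  1.92  0.11  0.91 -1.36]
```

View pics/i_scene.png

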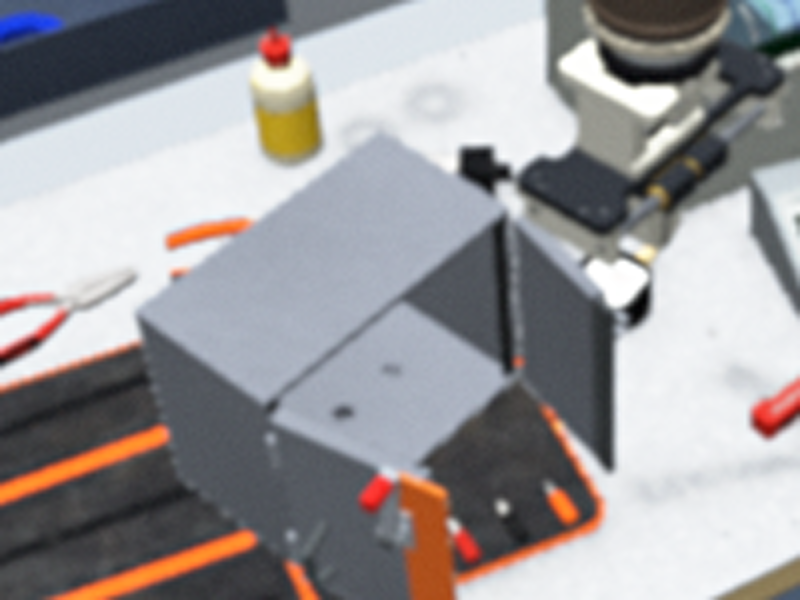

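View pics/i_side.png

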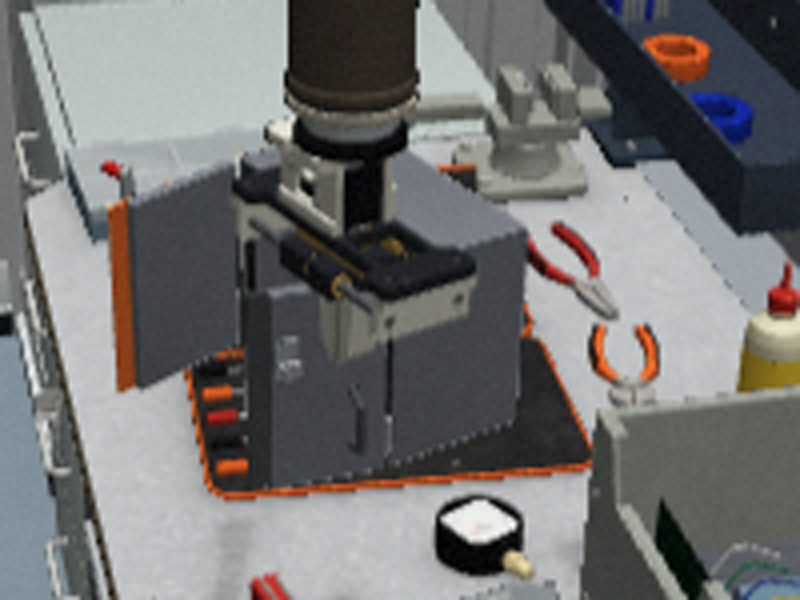

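{"op": "arm_command", "data": {
  "plan": [
    [[0, -0.005, 0], [0, 0, 0]],
    [[0, -0.005, -0.02], [0, 0, 0]],
    [[0, -0.005, -0.035], [0, 0, 0]],
    [[-0.01, -0.005, -0.05], [0, 0, 0]],
    [[-0.018, -0.005, -0.06], [0, 0, 0]]
  ]
}}

```text
clock: 4.6
position: [0.501, 0.0298, 0.1552]
ee_rot: [-0.374, 2.022, -2.024]
force: [-3.9, -4.9, 0.6]
width: 0.006
```

```bash
python3 st.py; python3 - <<'E'
from cell import *
import cv2
for n,(y,x) in {"scene":(150,120),"side":(100,180)}.items():
    p=get_image(n); cv2.imwrite(f"pics/j_{n}.png",cv2.resize(p["color"][y:y+150,x:x+200,::-1],None,fx=4,fy=4,interpolation=cv2.INTER_CUBIC))
E
```

```text
t 4.6 tcp [0.501  0.0298 0.1552] cab [-0.1182 -0.0998  0.1472] tipz 0.13324289660972174
tool axes in cab (cols x y z)
 [[-1.    -0.001  0.002]
 [-0.002 -0.001 -1.   ]
 [ 0.001 -1.     0.001]]
F cab [-5.37 -3.2   0.65] w 0.005722533937581085 q [ 0.08  0.32 -0.31  1.92  0.12  0.92 -1.5 ]
```

View pics/j_scene.png

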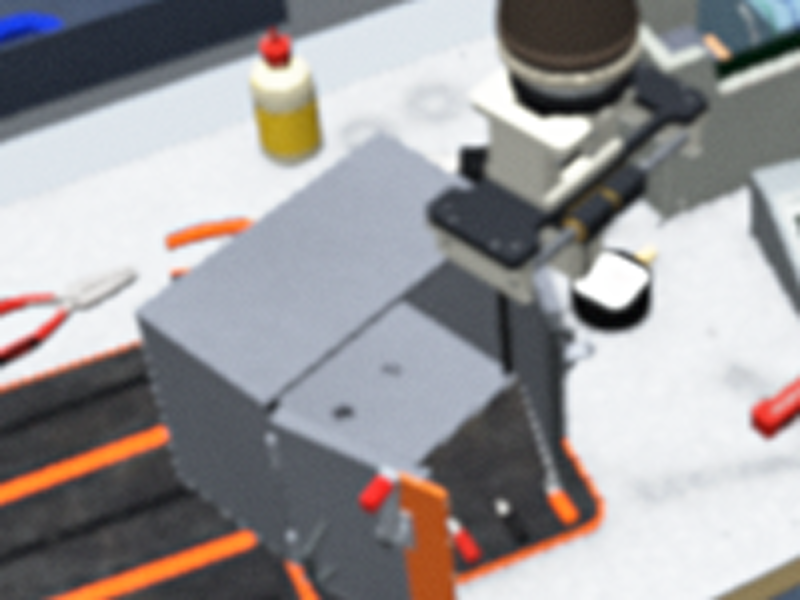

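View pics/j_side.png

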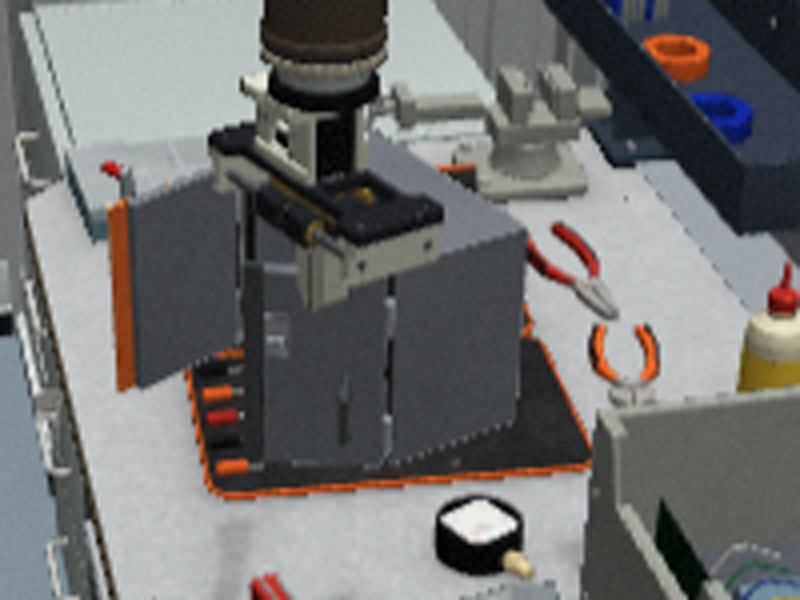

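{"op": "arm_command", "data": {
  "plan": [
    [[-0.004, 0, -0.012], [0, 0, 0]],
    [[-0.01, 0, -0.024], [0, 0, 0]],
    [[-0.018, 0, -0.034], [0, 0, 0]],
    [[-0.026, 0, -0.04], [0, 0, 0]],
    [[-0.03, 0, -0.042], [0, 0, 0]]
  ]
}}

```text
clock: 5.2
position: [0.5155, 0.0807, 0.1548]
ee_rot: [-0.372, 2.023, -2.022]
force: [-1.3, -0.9, -0.1]
width: 0.005
```

```bash
python3 st.py; python3 - <<'E'
from cell import *
import cv2
for n,(y,x) in {"scene":(150,120),"side":(100,180)}.items():
    p=get_image(n); cv2.imwrite(f"pics/k_{n}.png",cv2.resize(p["color"][y:y+150,x:x+200,::-1],None,fx=4,fy=4,interpolation=cv2.INTER_CUBIC))
E
```

```text
t 5.2 tcp [0.5155 0.0807 0.1548] cab [-0.0866 -0.0574  0.1468] tipz 0.13277207844960331
tool axes in cab (cols x y z)
 [[-1.     0.001  0.002]
 [-0.002  0.001 -1.   ]
 [-0.001 -1.    -0.001]]
F cab [-1.53 -0.42 -0.09] w 0.0051948232255338575 q [-0.01  0.35 -0.32  1.88  0.13  0.93 -1.6 ]
```

View pics/k_scene.png

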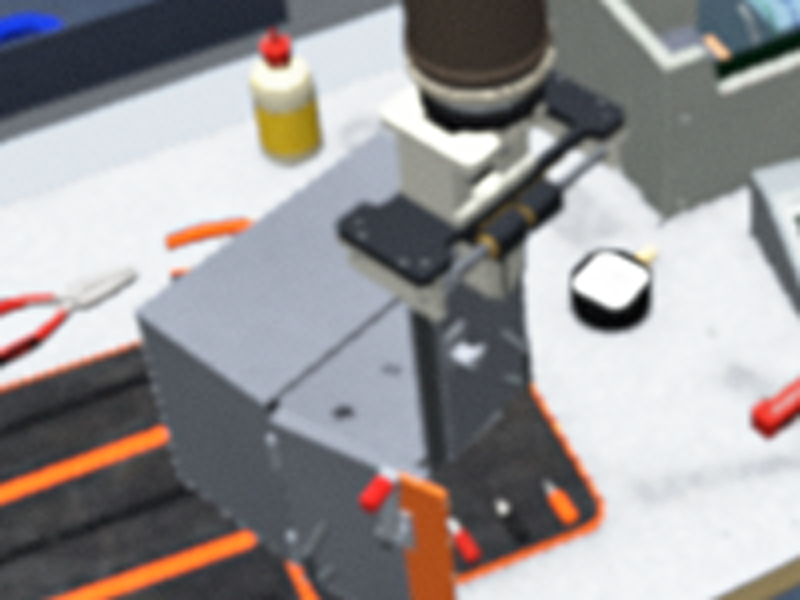

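View pics/k_side.png

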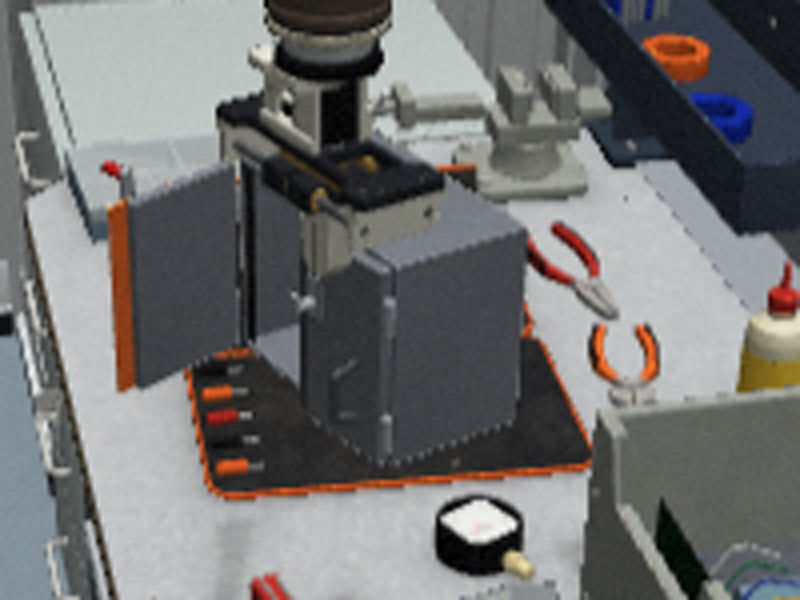

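{"op": "arm_command", "data": {
  "plan": [
    [[-0.003, 0, -0.002], [0, 0, 0]],
    [[-0.006, 0, -0.004], [0, 0, 0]],
    [[-0.008, 0, -0.004], [0, 0, 0]]
  ]
}}

```text
clock: 5.6
position: [0.5199, 0.0854, 0.1545]
ee_rot: [-0.374, 2.024, -2.025]
force: [-9.2, -2.0, 6.9]
width: 0.009
```

```bash
python3 st.py
```

```text
t 5.6 tcp [0.5199 0.0854 0.1545] cab [-0.0809 -0.0546  0.1465] tipz 0.13246984027346145
tool axes in cab (cols x y z)
 [[-1.    -0.003  0.   ]
 [-0.     0.    -1.   ]
 [ 0.003 -1.    -0.   ]]
F cab [-9.3   1.42  6.92] w 0.008567369598257085 q [-0.02  0.36 -0.32  1.86  0.14  0.94 -1.61]
```

```bash
python3 - <<'E'
from cell import *
import cv2
for n,(y,x) in {"scene":(150,120),"side":(100,180)}.items():
    p=get_image(n); cv2.imwrite(f"pics/l_{n}.png",cv2.resize(p["color"][y:y+150,x:x+200,::-1],None,fx=4,fy=4,interpolation=cv2.INTER_CUBIC))
E
python3 st.py
```

```text
t 5.7 tcp [0.5198 0.0853 0.1544] cab [-0.081  -0.0546  0.1464] tipz 0.13240152812143055
tool axes in cab (cols x y z)
 [[-1.    -0.003  0.   ]
 [-0.     0.    -1.   ]
 [ 0.003 -1.    -0.   ]]
F cab [-5.54  0.84  2.21] w 0.006319806255514404 q [-0.02  0.36 -0.32  1.86  0.14  0.94 -1.61]
```

View pics/l_scene.png

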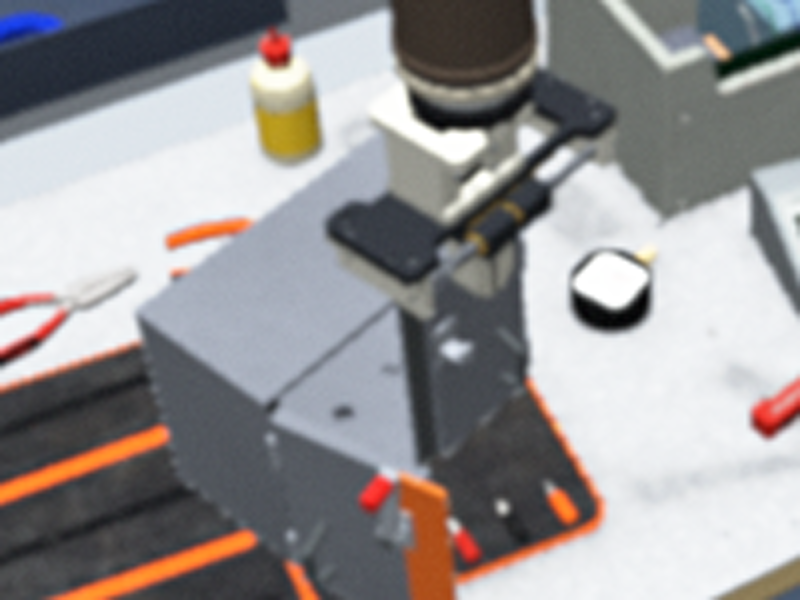

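View pics/l_side.png

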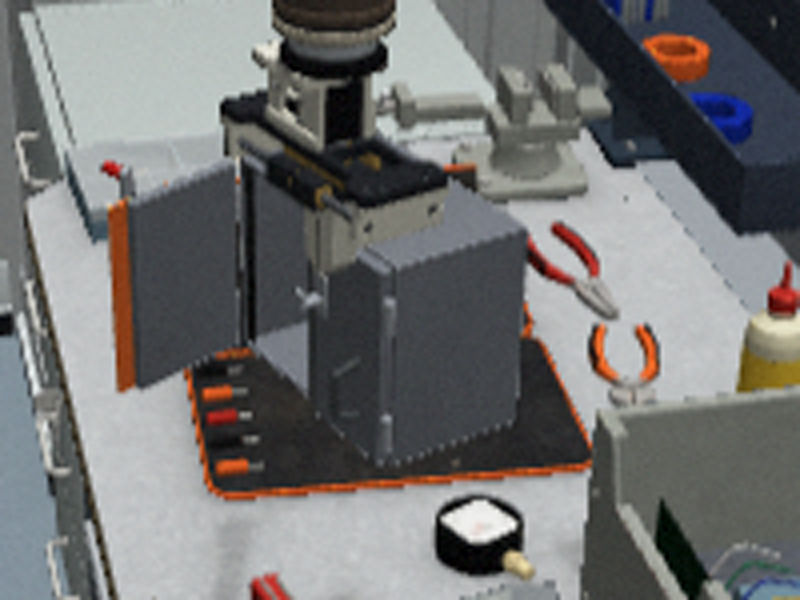

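```bash
python3 - <<'E'
from h import *
d=np.load("cams.npz");p=np.load("p.npy")
for q in (0,.1,.2,.3):
    f=lambda K,T,o,P:((proj(K,T,cab2w(p,P))-o+.5)*4).round().tolist()
    P=[right(q,.108,0,.178),right(q,.092,.006,.178),right(q,.108,0,.012),right(q,.081,.021,.13)]
    print(q,f(d["Ks"],d["Ts"],(120,150),P),f(d["Kd"],d["Td"],(180,100),P))
E
```

```text
0 [[406.0, 303.0], [430.0, 293.0], [425.0, 465.0], [464.0, 344.0]] [[310.0, 214.0], [315.0, 224.0], [310.0, 402.0], [306.0, 292.0]]
0.1 [[419.0, 310.0], [442.0, 299.0], [437.0, 473.0], [476.0, 348.0]] [[298.0, 218.0], [305.0, 228.0], [299.0, 406.0], [299.0, 296.0]]
0.2 [[433.0, 317.0], [455.0, 303.0], [450.0, 479.0], [488.0, 350.0]] [[287.0, 222.0], [297.0, 232.0], [288.0, 411.0], [293.0, 301.0]]
0.3 [[449.0, 322.0], [468.0, 307.0], [464.0, 484.0], [501.0, 352.0]] [[277.0, 227.0], [289.0, 237.0], [279.0, 416.0], [287.0, 306.0]]
```

{"op": "arm_command", "data": {
  "plan": [
    [[-0.002, 0, 0], [0, 0, 0]],
    [[-0.003, 0, 0], [0, 0, 0]],
    [[-0.003, 0, 0], [0, 0, 0]]
  ]
}}

```text
clock: 6.0
position: [0.5199, 0.0854, 0.1541]
ee_rot: [-0.379, 2.026, -2.029]
force: [-15.3, -4.6, 10.3]
width: 0.007
```

```bash
python3 st.py
```

```text
t 6.0 tcp [0.5199 0.0854 0.1541] cab [-0.0808 -0.0546  0.1461] tipz 0.1321068090737833
tool axes in cab (cols x y z)
 [[-1.    -0.008 -0.   ]
 [ 0.     0.    -1.   ]
 [ 0.008 -1.    -0.   ]]
F cab [-15.95   1.11  10.35] w 0.0067275199734495835 q [-0.02  0.36 -0.32  1.86  0.14  0.95 -1.61]
```

{"op": "arm_command", "data": {
  "plan": [
    [[0.03, 0, 0], [0, 0, 0]],
    [[0.04, -0.03, 0], [0, 0, 0]],
    [[0.04, -0.07, 0], [0, 0, 0]],
    [[0.04, -0.1, 0], [0, 0, 0]],
    [[0.04, -0.1, -0.02], [0, 0, 0]]
  ]
}}

```text
clock: 6.5
position: [0.4825, 0.09, 0.2591]
ee_rot: [-0.358, 2.022, -2.023]
force: [0.4, 0.3, -0.4]
width: 0.008
```

```bash
python3 st.py
```

```text
t 6.5 tcp [0.4825 0.09   0.2591] cab [-0.1141 -0.037   0.2511] tipz 0.23707269418504542
tool axes in cab (cols x y z)
 [[-1.     0.008 -0.004]
 [ 0.004 -0.002 -1.   ]
 [-0.008 -1.     0.002]]
F cab [ 0.51  0.18 -0.41] w 0.008322166985079024 q [-0.    0.2  -0.35  1.8   0.08  1.14 -1.58]
```

{"op": "arm_command", "data": {
  "plan": [
    [[0, 0, -0.04], [0, -3, 0]],
    [[0, 0, -0.08], [0, -6, 0]],
    [[0, 0, -0.12], [0, -9, 0]],
    [[0, 0, -0.16], [0, -12, 0]],
    [[0, 0, -0.195], [0, -12, 0]]
  ]
}}

```text
clock: 7.0
position: [0.4092, 0.2758, 0.2551]
ee_rot: [-0.559, 1.896, -1.894]
force: [-0.4, 0.0, 0.4]
width: 0.005
```

```bash
python3 - <<'E'
from cell import *
import cv2
for n,(y,x) in {"scene":(150,120)}.items():
    p=get_image(n); cv2.imwrite(f"pics/m_{n}.png",cv2.resize(p["color"][y:y+150,x:x+200,::-1],None,fx=4,fy=4,interpolation=cv2.INTER_CUBIC))
p=get_image("wrist"); cv2.imwrite(f"pics/m_wrist.png",p["color"][:,:,::-1])
E
python3 st.py
```

```text
t 7.1 tcp [0.4076 0.2789 0.2553] cab [-0.1173  0.1662  0.2473] tipz 0.23325467609781816
tool axes in cab (cols x y z)
 [[-0.976  0.001  0.216]
 [-0.216  0.003 -0.976]
 [-0.002 -1.    -0.003]]
F cab [-0.04 -0.6  -0.43] w 0.0038886644697775845 q [-0.29  0.23 -0.51  1.79  0.12  1.15 -1.82]
```

View pics/m_scene.png

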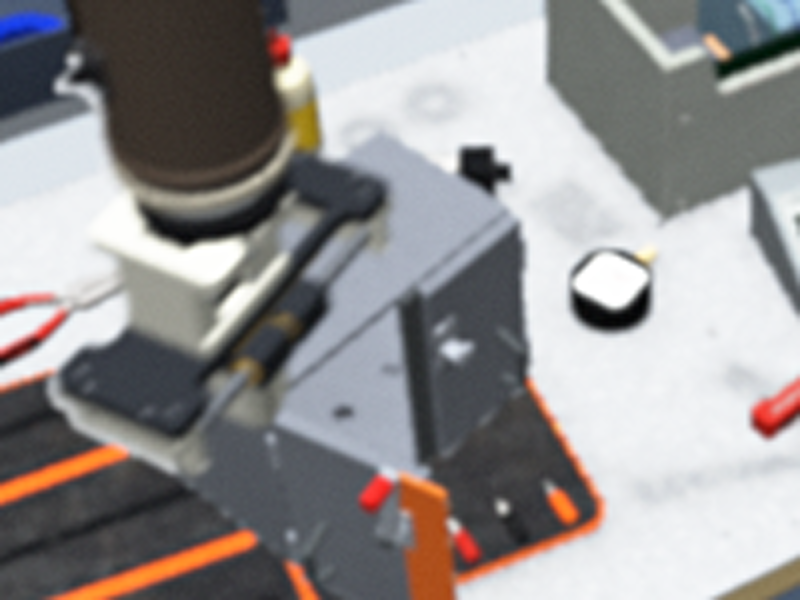

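View pics/m_wrist.png

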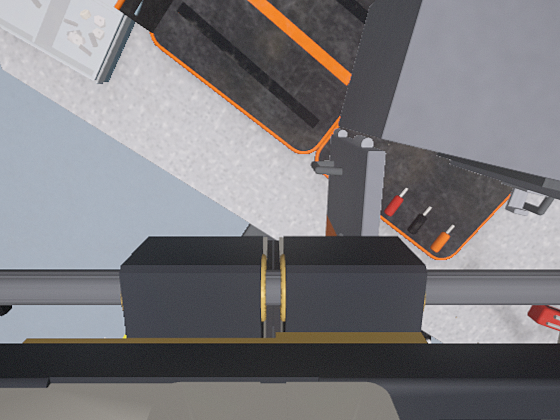

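{"op": "arm_command", "data": {
  "plan": [
    [[0, 0.035, 0], [0, 0, 0]],
    [[0, 0.07, 0], [0, 0, 0]],
    [[0, 0.1, 0], [0, 0, 0]],
    [[0, 0.1, 0], [0, 0, 0]]
  ]
}}

```text
clock: 7.5
position: [0.4085, 0.2715, 0.1516]
ee_rot: [-0.564, 1.897, -1.901]
force: [0.0, -0.9, 0.7]
width: 0.004
```

```bash
python3 - <<'E'
from cell import *
import cv2
for n,(y,x) in {"scene":(150,100),"side":(100,150)}.items():
    p=get_image(n); cv2.imwrite(f"pics/n_{n}.png",cv2.resize(p["color"][y:y+150,x:x+200,::-1],None,fx=4,fy=4,interpolation=cv2.INTER_CUBIC))
E
python3 st.py
```

```text
t 7.6 tcp [0.4103 0.2735 0.1553] cab [-0.1166  0.1602  0.1473] tipz 0.13326806460436955
tool axes in cab (cols x y z)
 [[-0.978 -0.     0.208]
 [-0.208  0.    -0.978]
 [ 0.    -1.    -0.   ]]
F cab [-0.23 -0.38  0.39] w 0.003896391930290646 q [-0.31  0.33 -0.49  1.93  0.19  0.93 -1.89]
```

View pics/n_scene.png

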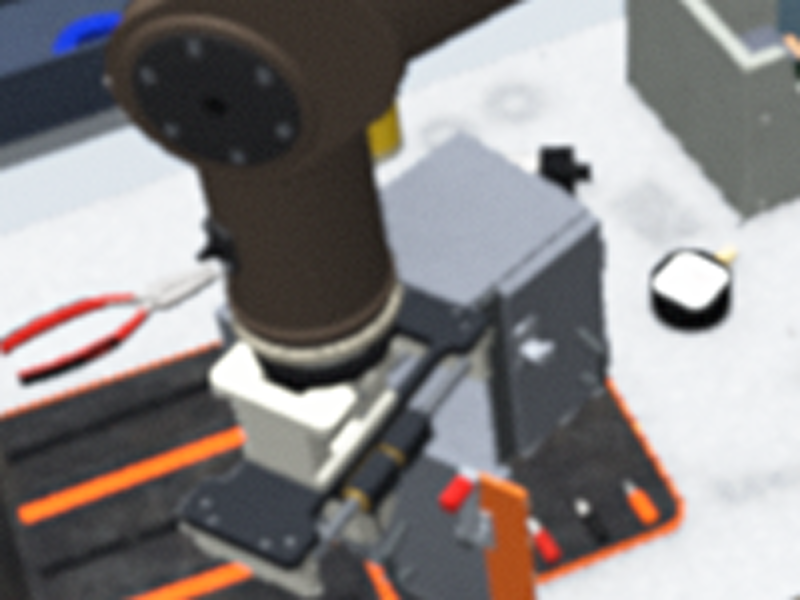

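View pics/n_side.png

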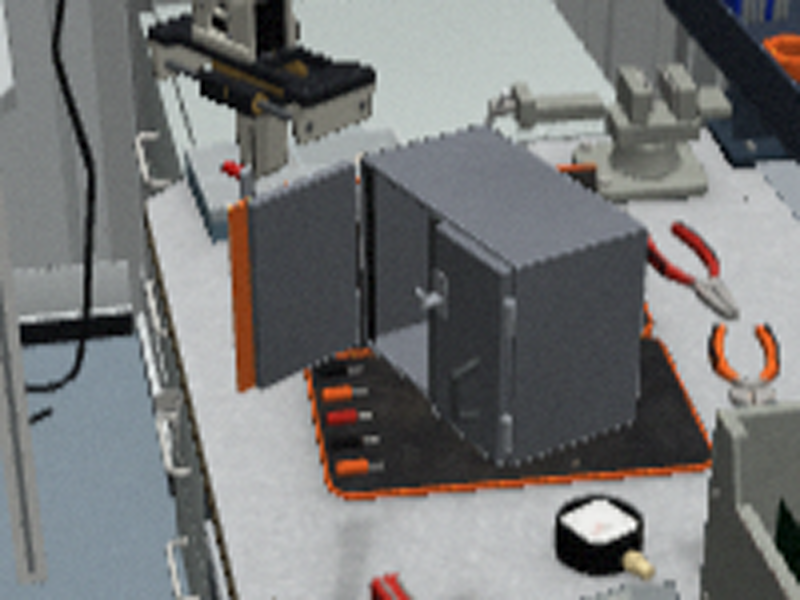

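```bash
cat > plan.py <<'E'
from h import *
from cell import observe
import sys
r=float(sys.argv[1]); off=float(sys.argv[2]); zt=float(sys.argv[3]); qs=[float(a) for a in sys.argv[4:]]
s=observe(); p=np.load("p.npy"); M=R.from_rotvec(s["ee_rot"]).as_matrix(); pos=s["position"]
t=p[2]
for q in qs:
    P=cab2w(p,left(q,r,.006+off,0))[0]; P[2]=zt
    n=np.array([-np.cos(q),np.sin(q)]); n=np.array([np.cos(t)*n[0]-np.sin(t)*n[1],np.sin(t)*n[0]+np.cos(t)*n[1],0])
    Z=-n;Y=np.array([0,0,-1.]);X=np.cross(Y,Z); W=np.stack([X,Y,Z],1)
    print((M.T@(P-pos)).round(4).tolist(),np.degrees(R.from_matrix(M.T@W).as_rotvec()).round(1).tolist())
E
python3 plan.py .04 .019 .155 1.36 1.28 1.18 1.08 .98
```

```text
[0.001, 0.0003, 0.0347] [0.0, -0.1, 0.0]
[0.0028, 0.0003, 0.038] [0.0, -4.6, 0.0]
[0.0048, 0.0003, 0.0422] [0.0, -10.4, 0.0]
[0.0063, 0.0003, 0.0467] [0.0, -16.1, 0.0]
[0.0074, 0.0003, 0.0513] [0.0, -21.8, 0.0]
```

{"op": "arm_command", "data": {
  "plan": [
    [[0, 0, 0.018], [0, 0, 0]],
    [[0.001, 0, 0.034], [0, 0, 0]],
    [[0.003, 0, 0.038], [0, -4.6, 0]],
    [[0.005, 0, 0.042], [0, -10.4, 0]],
    [[0.006, 0, 0.047], [0, -16, 0]]
  ]
}}

```text
clock: 8.1
position: [0.4314, 0.232, 0.1571]
ee_rot: [-0.778, 1.713, -1.711]
force: [-2.4, 2.2, 0.8]
width: 0.003
```

```bash
python3 - <<'E'
from cell import *
import cv2
for n,(y,x) in {"scene":(150,100),"side":(100,150)}.items():
    p=get_image(n); cv2.imwrite(f"pics/o_{n}.png",cv2.resize(p["color"][y:y+150,x:x+200,::-1],None,fx=4,fy=4,interpolation=cv2.INTER_CUBIC))
E
python3 st.py; python3 plan.py .04 .019 .155 1.02 .92 .82 .72 .62 .52
```

```text
t 8.2 tcp [0.4319 0.2309 0.1567] cab [-0.1115  0.1127  0.1487] tipz 0.13470420978887895
tool axes in cab (cols x y z)
 [[-0.883  0.003  0.47 ]
 [-0.47   0.    -0.883]
 [-0.003 -1.     0.001]]
F cab [-0.65 -0.06 -0.51] w 0.004664608592569544 q [-0.18  0.33 -0.53  1.94  0.21  0.93 -1.53]
[0.0026, 0.0017, 0.0013] [-0.1, -3.5, -0.2]
[0.0046, 0.0017, 0.0056] [-0.1, -9.2, -0.2]
[0.0062, 0.0017, 0.01] [-0.1, -15.0, -0.2]
[0.0074, 0.0017, 0.0146] [-0.1, -20.7, -0.2]
[0.0081, 0.0017, 0.0192] [-0.1, -26.4, -0.1]
[0.0083, 0.0017, 0.0239] [-0.1, -32.2, -0.1]
```

View pics/o_scene.png

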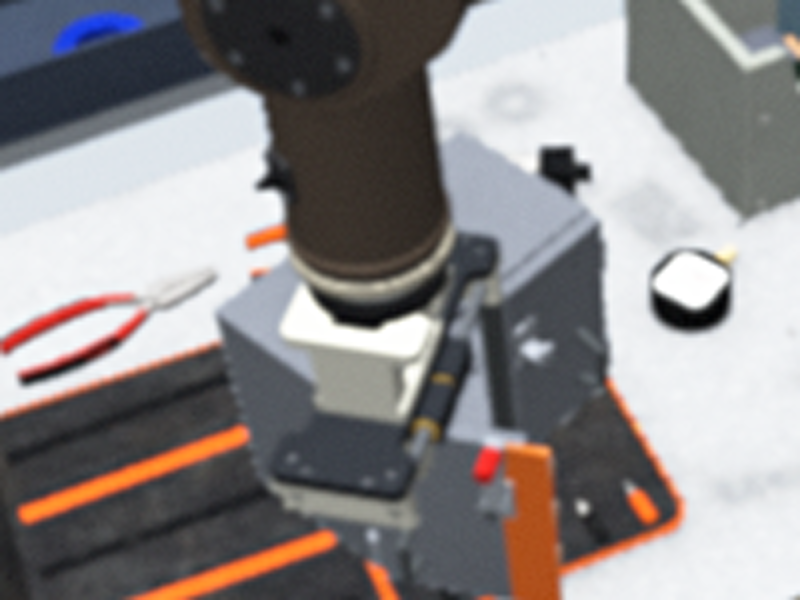

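View pics/o_side.png

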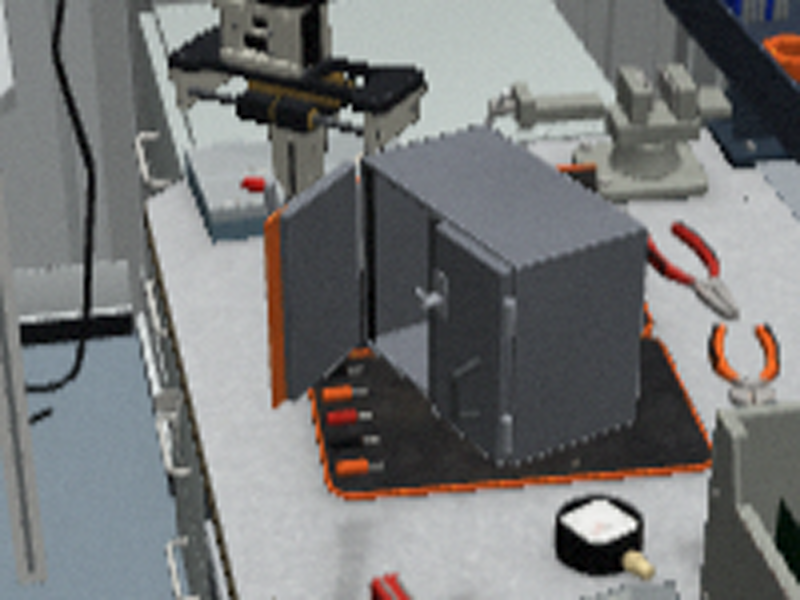

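{"op": "arm_command", "data": {
  "plan": [
    [[0.0035, 0.001, 0.003], [0, -6, 0]],
    [[0.005, 0.001, 0.008], [0, -12, 0]],
    [[0.0065, 0.001, 0.0125], [0, -18, 0]],
    [[0.0075, 0.001, 0.017], [0, -24, 0]],
    [[0.008, 0.001, 0.021], [0, -29, 0]]
  ]
}}

```text
clock: 8.7
position: [0.4417, 0.2116, 0.1552]
ee_rot: [-1.099, 1.363, -1.364]
force: [-1.6, 0.5, 1.7]
width: -0.0
```

```bash
python3 st.py; python3 plan.py .04 .019 .155 .52 .42 .32 .22 .12 .06 0
```

```text
t 8.7 tcp [0.4417 0.2116 0.1552] cab [-0.1093  0.0912  0.1472] tipz 0.13323565409844393
tool axes in cab (cols x y z)
 [[-0.544  0.002  0.839]
 [-0.839  0.    -0.544]
 [-0.001 -1.     0.002]]
F cab [-1.32  1.08  1.7 ] w -0.00021974743549903848 q [-0.05  0.35 -0.63  1.93  0.26  0.94 -1.02]
[0.002, 0.0002, 0.0033] [-0.1, -3.1, -0.1]
[0.0041, 0.0002, 0.0075] [-0.1, -8.9, -0.1]
[0.0057, 0.0002, 0.012] [-0.1, -14.6, -0.1]
[0.0069, 0.0003, 0.0165] [-0.1, -20.3, -0.1]
[0.0076, 0.0003, 0.0212] [-0.1, -26.1, -0.1]
[0.0078, 0.0003, 0.024] [-0.1, -29.5, -0.0]
[0.0078, 0.0003, 0.0268] [-0.1, -32.9, -0.0]
```

{"op": "arm_command", "data": {
  "plan": [
    [[0.003, 0, 0.005], [0, -6, 0]],
    [[0.005, 0, 0.01], [0, -12, 0]],
    [[0.0065, 0, 0.0145], [0, -18, 0]],
    [[0.0075, 0, 0.019], [0, -24, 0]],
    [[0.008, 0, 0.022], [0, -29, 0]]
  ]
}}

```text
clock: 9.2
position: [0.4616, 0.1986, 0.1551]
ee_rot: [-1.333, 0.989, -0.991]
force: [-1.2, -1.7, 0.1]
width: 0.007
```

```bash
python3 - <<'E'
from cell import *
import cv2
for n,(y,x) in {"scene":(150,100),"side":(100,150)}.items():
    p=get_image(n); cv2.imwrite(f"pics/q_{n}.png",cv2.resize(p["color"][y:y+150,x:x+200,::-1],None,fx=4,fy=4,interpolation=cv2.INTER_CUBIC))
E
python3 st.py; python3 plan.py .04 .019 .155 .06 0
```

```text
t 9.3 tcp [0.4619 0.1985 0.1548] cab [-0.095   0.0718  0.1468] tipz 0.13282737986604634
tool axes in cab (cols x y z)
 [[-0.072  0.002  0.997]
 [-0.997 -0.    -0.072]
 [ 0.    -1.     0.002]]
F cab [-0.01 -0.13  0.1 ] w 0.00628057313007322 q [ 0.06  0.4  -0.74  1.9   0.32  0.97 -0.54]
[0.0001, -0.0002, 0.0016] [-0.1, -0.7, 0.0]
[0.0015, -0.0002, 0.0041] [-0.1, -4.1, 0.0]
```

View pics/q_scene.png

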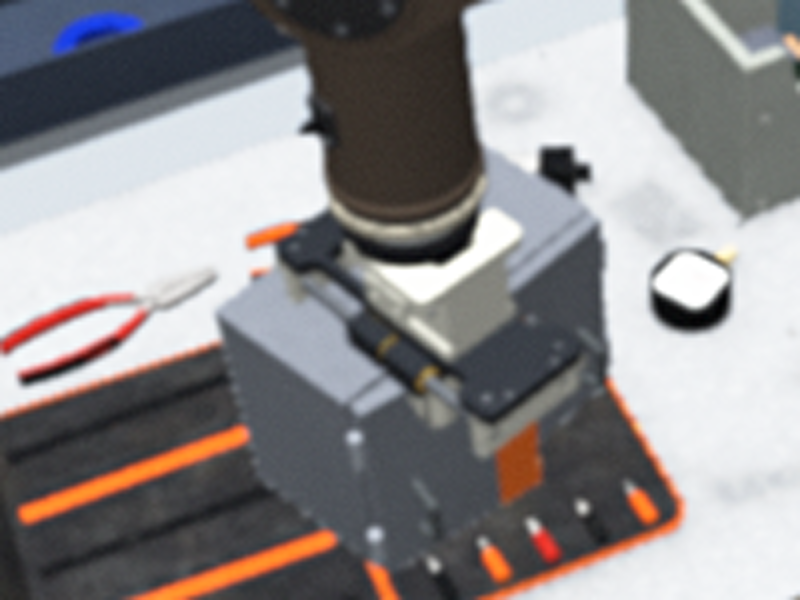

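View pics/q_side.png

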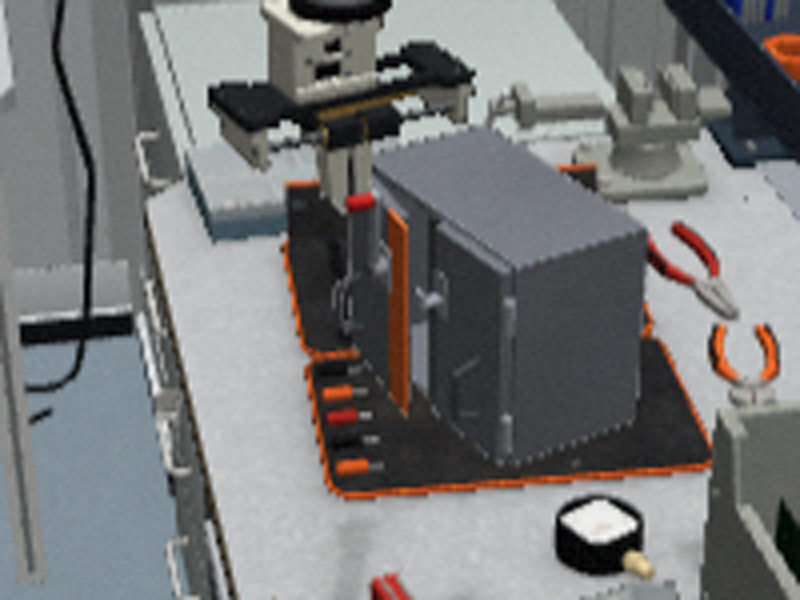

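{"op": "arm_command", "data": {
  "plan": [
    [[0.001, 0, 0.003], [0, -2, 0]],
    [[0.002, 0, 0.006], [0, -4, 0]],
    [[0.002, 0, 0.009], [0, -4, 0]],
    [[0.002, 0, 0.009], [0, -4, 0]]
  ]
}}

```text
clock: 9.7
position: [0.4706, 0.1995, 0.1542]
ee_rot: [-1.357, 0.94, -0.941]
force: [0.7, 0.1, -0.2]
width: 0.007
```

```bash
python3 - <<'E'
from cell import *
import cv2
for n,(y,x) in {"side":(100,150)}.items():
    p=get_image(n); cv2.imwrite(f"pics/r_{n}.png",cv2.resize(p["color"][y:y+150,x:x+200,::-1],None,fx=4,fy=4,interpolation=cv2.INTER_CUBIC))
E
python3 st.py; python3 plan.py .04 .019 .155 0
```

```text
t 9.75 tcp [0.4704 0.1996 0.1541] cab [-0.0866  0.0698  0.1461] tipz 0.1321167078405255
tool axes in cab (cols x y z)
 [[-0.003  0.001  1.   ]
 [-1.     0.    -0.003]
 [-0.    -1.     0.001]]
F cab [-0.31  0.65 -0.7 ] w 0.008378076020023608 q [ 0.06  0.42 -0.75  1.88  0.34  0.98 -0.48]
[-0.0002, -0.0009, -0.0044] [-0.1, -0.1, -0.0]
```

View pics/r_side.png

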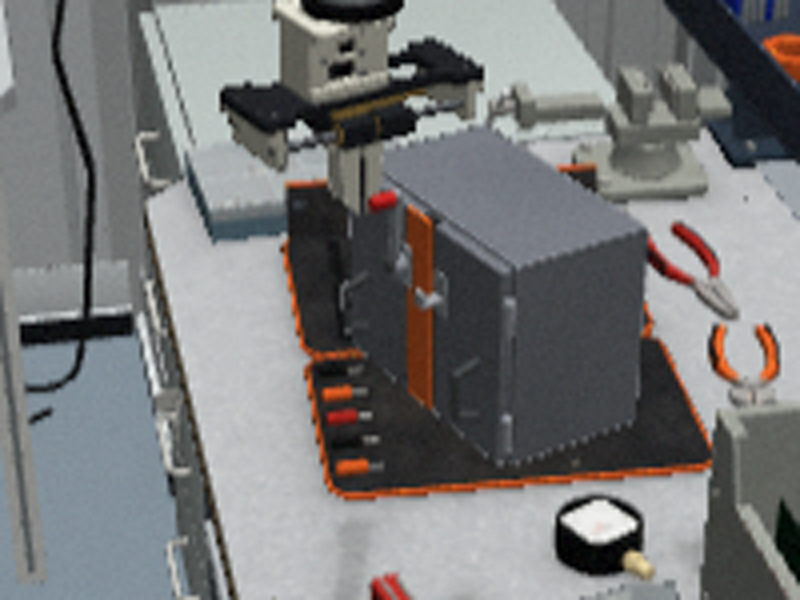

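Closing; not quite flush. Continue in small steps, watching the force.

{"op": "arm_command", "data": {
  "plan": [
    [[0, 0, 0.003], [0, 0, 0]],
    [[0, 0, 0.006], [0, 0, 0]],
    [[0, 0, 0.006], [0, 0, 0]]
  ]
}}

```text
clock: 10.05
position: [0.4713, 0.1999, 0.1534]
ee_rot: [-1.367, 0.942, -0.937]
force: [-18.6, -7.5, 16.6]
width: 0.007
```

```bash
python3 st.py
```

```text
t 10.05 tcp [0.4713 0.1999 0.1534] cab [-0.0857  0.0698  0.1454] tipz 0.1313932424677594
tool axes in cab (cols x y z)
 [[ 0.    -0.008  1.   ]
 [-1.    -0.002  0.   ]
 [ 0.002 -1.    -0.008]]
F cab [-20.03  -0.47  16.56] w 0.006881249280995414 q [ 0.06  0.42 -0.75  1.87  0.34  0.99 -0.48]
```

{"op": "arm_command", "data": {
  "plan": [
    [[0, 0, -0.015], [0, 0, 0]],
    [[0, 0, -0.04], [0, 0, 0]],
    [[0, -0.03, -0.055], [0, 8, 0]],
    [[0, -0.06, -0.06], [0, 16, 0]],
    [[0, -0.08, -0.06], [0, 24, 0]]
  ]
}}

```text
clock: 10.55
position: [0.4192, 0.1805, 0.2358]
ee_rot: [-1.177, 1.254, -1.255]
force: [0.8, -0.1, -0.2]
width: 0.005
```

{"op": "arm_command", "data": {
  "plan": [
    [[0, 0, 0], [0, 8, 0]],
    [[0, 0, 0], [0, 16, 0]],
    [[0, 0, 0], [0, 24, 0]],
    [[0, 0, 0], [0, 32, 0]],
    [[0, 0, 0], [0, 40, 0]]
  ]
}}

```text
clock: 11.05
position: [0.4197, 0.1804, 0.234]
ee_rot: [-0.747, 1.744, -1.744]
force: [-0.1, 0.3, -0.5]
width: 0.005
```

```bash
python3 - <<'E'
from cell import *
import cv2
for n,(y,x) in {"scene":(150,100),"side":(100,150)}.items():
    p=get_image(n); cv2.imwrite(f"pics/s_{n}.png",cv2.resize(p["color"][y:y+150,x:x+200,::-1],None,fx=4,fy=4,interpolation=cv2.INTER_CUBIC))
    for t in ("latch_pin","latch_pivot","catch","flange_edge"): print(n,t,[(q["point"],q["confidence"]) for q in place_of(p,t)[:2]])
E
python3 st.py
python3 - <<'E'
from h import *
d=np.load("cams.npz");p=np.load("p.npy")
for n,K,T,o in (("scene",d["Ks"],d["Ts"],(100,150)),("side",d["Kd"],d["Td"],(150,100))):
  for q in (0,.1):
    P=[left(q,.124,.006,.178),left(q,.124,.006,.012),latch(q,1.515,.06,.024)]
    u=proj(K,T,cab2w(p,P)); print(n,q,u.round(1).tolist(),((u-o+.5)*4).round().tolist())
E
```

```text
scene latch_pin []
scene latch_pivot [([233.4, 236.9], 0.36)]
scene catch [([234.8, 238.3], 0.58)]
scene flange_edge []
side latch_pin [([246.8, 149.1], 0.61), ([316.2, 329.5], 0.38)]
side latch_pivot [([246.3, 164.5], 0.49)]
side catch [([255.4, 171.1], 0.71)]
side flange_edge [([260.9, 158.8], 0.61)]
t 11.55 tcp [0.4196 0.18   0.2337] cab [-0.1411  0.0694  0.2257] tipz 0.2116994978575802
tool axes in cab (cols x y z)
 [[-0.898 -0.     0.44 ]
 [-0.44   0.    -0.898]
 [ 0.    -1.    -0.   ]]
F cab [0.11 0.67 0.17] w 0.005099492625053361 q [ 0.01  0.2  -0.62  1.89  0.13  1.09 -1.41]
scene 0 [[226.0, 223.6], [230.3, 264.3], [224.3, 231.9]] [[506.0, 296.0], [523.0, 459.0], [499.0, 330.0]]
scene 0.1 [[229.3, 226.1], [233.3, 266.8], [226.0, 234.5]] [[519.0, 307.0], [535.0, 469.0], [506.0, 340.0]]
side 0 [[257.5, 155.1], [257.4, 202.2], [245.2, 149.6]] [[432.0, 222.0], [432.0, 411.0], [383.0, 200.0]]
side 0.1 [[253.8, 156.0], [253.9, 203.1], [242.0, 149.9]] [[417.0, 226.0], [418.0, 415.0], [370.0, 201.0]]
```

View pics/s_scene.png

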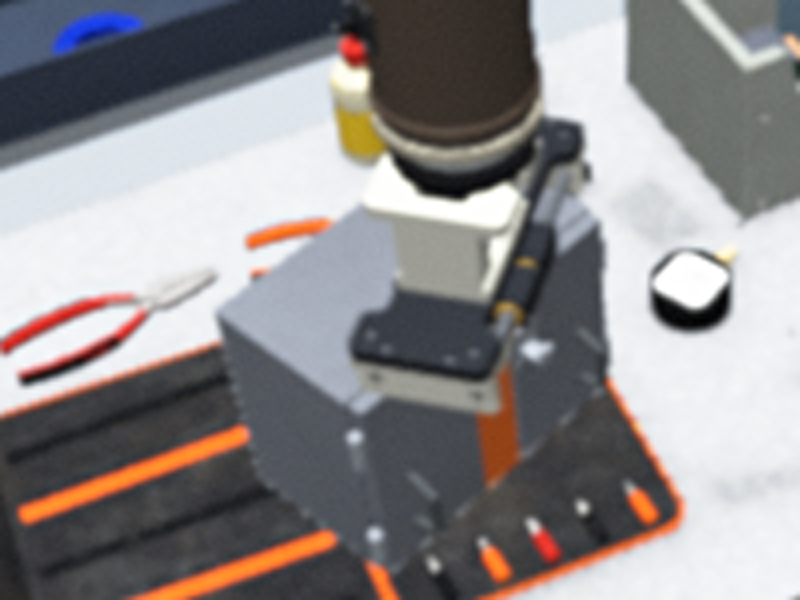

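View pics/s_side.png

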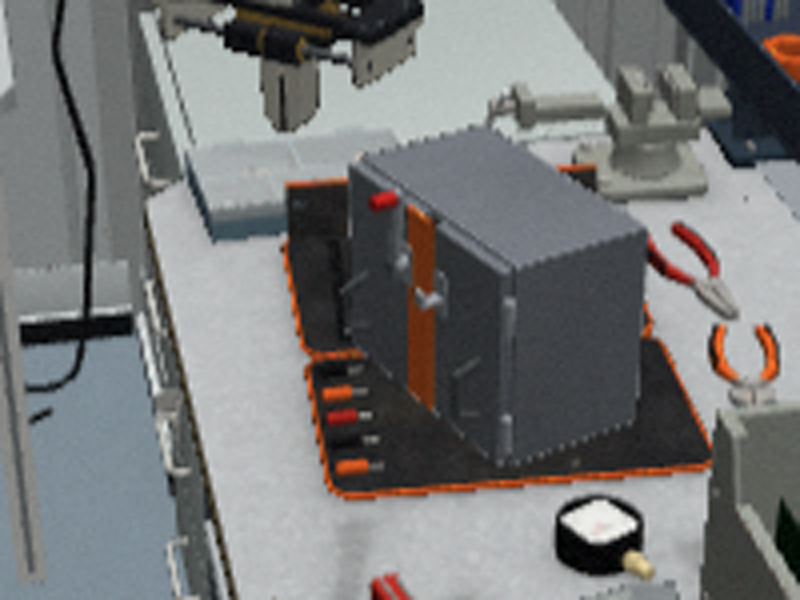

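{"op": "arm_command", "data": {
  "plan": [
    [[0, 0, 0], [0, 8, 0]],
    [[0, 0, 0], [0, 16, 0]],
    [[0, 0, 0], [0, 24, 0]],
    [[0, 0, 0], [0, 26.1, 0]],
    [[0, 0, 0], [0, 26.1, 0]]
  ]
}}

```text
clock: 12.05
position: [0.4195, 0.18, 0.2337]
ee_rot: [-0.37, 2.024, -2.025]
force: [0.5, -0.4, 0.6]
width: 0.006
```

{"op": "arm_command", "data": {
  "plan": [
    [[0, 0, 0], [0, 0, 8]],
    [[0, 0, 0], [0, 0, 16]],
    [[0, 0, 0], [0, 0, 24]],
    [[0, 0, 0], [0, 0, 32]],
    [[0, 0, 0], [0, 0, 40]]
  ]
}}

```text
clock: 12.55
position: [0.4192, 0.1804, 0.2346]
ee_rot: [0.305, 1.796, -1.573]
force: [2.4, -1.3, 0.4]
width: 0.003
```

```bash
python3 - <<'E'
from cell import *
import cv2
from h import *
s=observe(); M=R.from_rotvec(s["ee_rot"]).as_matrix(); d=np.load("cams.npz")
for n,(y,x) in {"side":(100,150)}.items():
    p=get_image(n); im=cv2.resize(p["color"][y:y+150,x:x+200,::-1],None,fx=4,fy=4,interpolation=cv2.INTER_CUBIC)
    for e,c in ((-.016,(0,255,0)),(.022,(0,0,255))):
        u=((proj(d["Kd"],d["Td"],s["position"]+M@np.array([0,e,0]))[0]-(x,y)+.5)*4).astype(int); cv2.circle(im,u.tolist(),4,c,1)
    cv2.imwrite(f"pics/t_{n}.png",im)
E
python3 st.py
```

```text
t 12.6 tcp [0.4099 0.1723 0.225 ] cab [-0.1529  0.0657  0.217 ] tipz 0.20297254902482162
tool axes in cab (cols x y z)
 [[-0.778  0.628 -0.004]
 [-0.003 -0.011 -1.   ]
 [-0.628 -0.778  0.01 ]]
F cab [-12.97  -3.25  -9.36] w 0.008043726956981613 q [ 0.15 -0.18 -0.7   2.49  0.21  0.13 -1.99]
```

View pics/t_side.png

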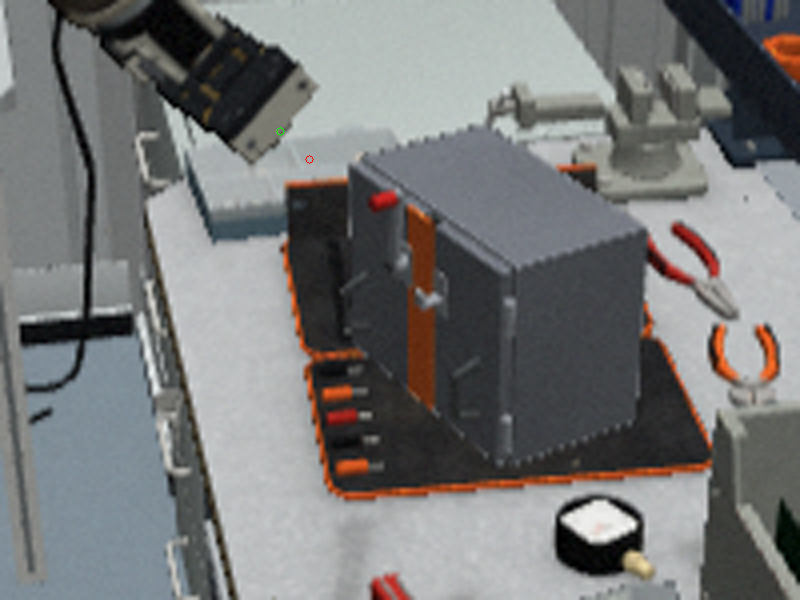

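{"op": "arm_command", "data": {
  "plan": [
    [[-0.01, 0.008, 0], [0, 0, -4]],
    [[-0.02, 0.016, 0], [0, 0, -8]],
    [[-0.02, 0.016, 0], [0, 0, -8]]
  ]
}}

```text
clock: 12.9
position: [0.4469, 0.1905, 0.2363]
ee_rot: [0.18, 1.857, -1.672]
force: [-0.8, 0.4, -0.6]
width: 0.006
```

```bash
python3 st.py
```

```text
t 12.9 tcp [0.4469 0.1905 0.2363] cab [-0.1118  0.0696  0.2283] tipz 0.2142855535648738
tool axes in cab (cols x y z)
 [[-0.85   0.527 -0.001]
 [ 0.001 -0.    -1.   ]
 [-0.527 -0.85  -0.   ]]
F cab [-0.62  0.71 -0.56] w 0.005917935328476236 q [ 0.08 -0.07 -0.64  2.3   0.18  0.36 -1.93]
```

{"op": "arm_command", "data": {
  "plan": [
    [[0.002, 0.016, 0.005], [0, 0, 0]],
    [[0.004, 0.032, 0.01], [0, 0, 0]],
    [[0.006, 0.048, 0.014], [0, 0, 0]],
    [[0.0085, 0.063, 0.014], [0, 0, 0]],
    [[0.0085, 0.063, 0.014], [0, 0, 0]]
  ]
}}

```text
clock: 13.4
position: [0.4722, 0.1845, 0.1742]
ee_rot: [0.175, 1.857, -1.676]
force: [-0.7, -0.6, -0.4]
width: 0.005
```

```bash
python3 st.py;  python3 - <<'E'
from cell import *
import cv2
for n,(y,x) in {"scene":(150,100),"side":(100,150)}.items():
    p=get_image(n); cv2.imwrite(f"pics/u_{n}.png",cv2.resize(p["color"][y:y+150,x:x+200,::-1],None,fx=4,fy=4,interpolation=cv2.INTER_CUBIC))
p=get_image("wrist"); cv2.imwrite(f"pics/u_wrist.png",p["color"][:,:,::-1])
E
```

```text
t 13.4 tcp [0.4722 0.1845 0.1742] cab [-0.0903  0.0551  0.1662] tipz 0.15222316015424645
tool axes in cab (cols x y z)
 [[-0.852  0.523 -0.   ]
 [-0.001 -0.001 -1.   ]
 [-0.523 -0.852  0.001]]
F cab [-0.9  -0.36 -0.36] w 0.004854654554473373 q [ 0.03  0.09 -0.61  2.36  0.77  0.23 -2.48]
```

View pics/u_side.png

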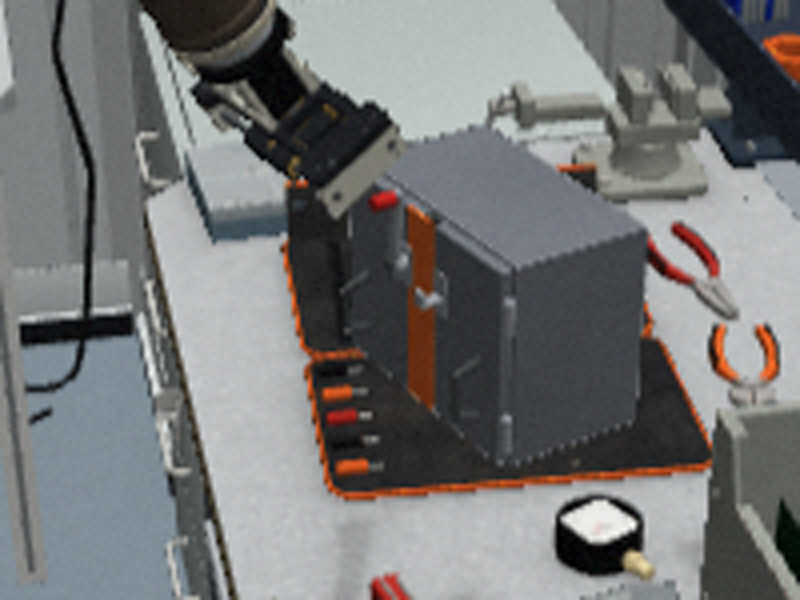

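View pics/u_wrist.png

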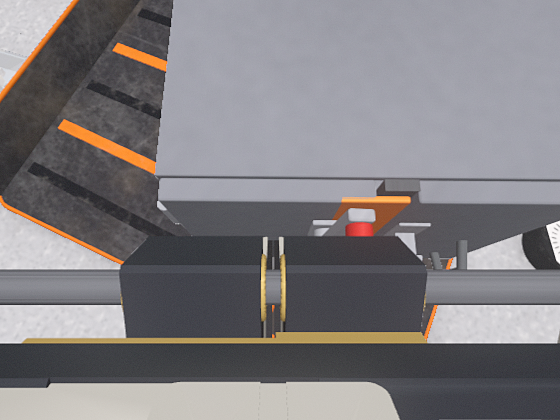

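{"op": "arm_command", "data": {
  "plan": [
    [[0, 0, 0.005], [0, 0, -3]],
    [[0, 0, 0.012], [0, 0, -6]],
    [[0, 0, 0.02], [0, 0, -6]],
    [[0, 0, 0.03], [0, 0, -6]],
    [[0, 0, 0.04], [0, 0, -6]]
  ]
}}

```text
clock: 14.05
position: [0.4872, 0.1476, 0.1773]
ee_rot: [0.084, 1.894, -1.743]
force: [-0.4, 0.6, -0.5]
width: 0.004
```

```bash
python3 st.py;  python3 - <<'E'
from cell import *
import cv2
for n,(y,x) in {"scene":(150,100),"side":(100,150)}.items():
    p=get_image(n); cv2.imwrite(f"pics/v_{n}.png",cv2.resize(p["color"][y:y+150,x:x+200,::-1],None,fx=4,fy=4,interpolation=cv2.INTER_CUBIC))
p=get_image("wrist"); cv2.imwrite(f"pics/v_wrist.png",p["color"][:,:,::-1])
E
```

```text
t 14.05 tcp [0.4872 0.1476 0.1773] cab [-0.0894  0.0152  0.1693] tipz 0.15526592494611977
tool axes in cab (cols x y z)
 [[-0.9    0.435 -0.001]
 [ 0.001 -0.001 -1.   ]
 [-0.435 -0.9    0.   ]]
F cab [-0.16  0.7  -0.49] w 0.003916856357395418 q [ 0.27  0.14 -0.73  2.25  0.36  0.36 -1.96]
```

View pics/v_side.png

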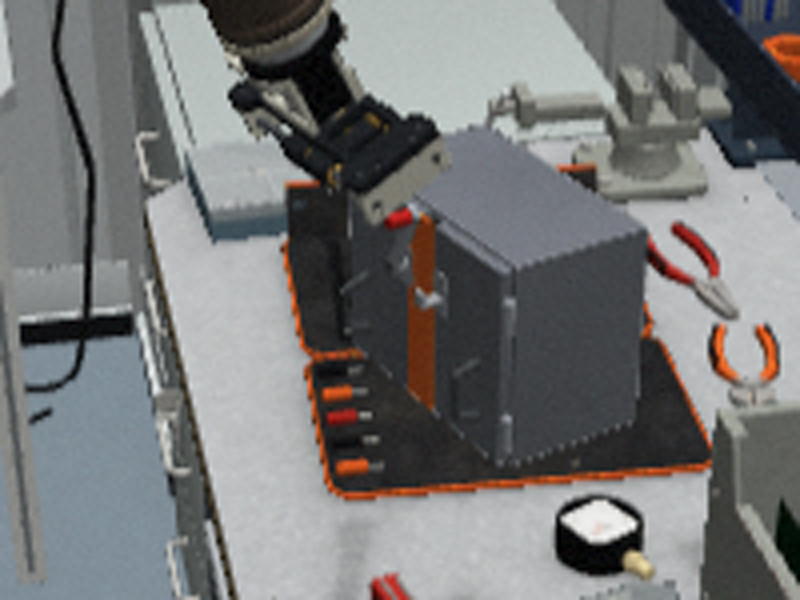

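View pics/v_wrist.png

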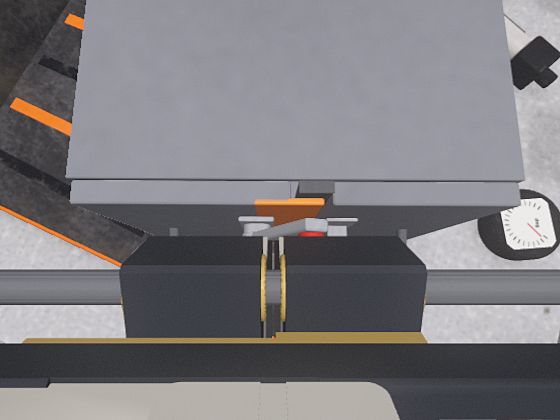

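{"op": "arm_command", "data": {
  "plan": [
    [[0.002, 0.0045, 0.015], [0, 0, 0]],
    [[0.0057, 0.0117, 0.03], [0, 0, 0]],
    [[0.01, 0.0207, 0.042], [0, 0, 0]],
    [[0.0135, 0.028, 0.05], [0, 0, 0]],
    [[0.0135, 0.028, 0.05], [0, 0, 0]]
  ]
}}

```text
clock: 14.7
position: [0.5042, 0.0997, 0.1438]
ee_rot: [0.083, 1.897, -1.746]
force: [0.1, -0.1, 0.7]
width: 0.005
```

```bash
python3 st.py;  python3 - <<'E'
from cell import *
import cv2
for n,(y,x) in {"scene":(150,100),"side":(100,150)}.items():
    p=get_image(n); cv2.imwrite(f"pics/w_{n}.png",cv2.resize(p["color"][y:y+150,x:x+200,::-1],None,fx=4,fy=4,interpolation=cv2.INTER_CUBIC))
p=get_image("wrist"); cv2.imwrite(f"pics/w_wrist.png",p["color"][:,:,::-1])
E
```

```text
t 14.7 tcp [0.5042 0.0997 0.1438] cab [-0.0905 -0.0356  0.1358] tipz 0.12178514914647667
tool axes in cab (cols x y z)
 [[-0.902  0.432 -0.003]
 [ 0.003 -0.001 -1.   ]
 [-0.432 -0.902 -0.   ]]
F cab [ 0.05 -0.13  0.69] w 0.0051119360934293746 q [ 0.34  0.21 -0.68  2.28  0.41  0.27 -1.88]
```

View pics/w_side.png

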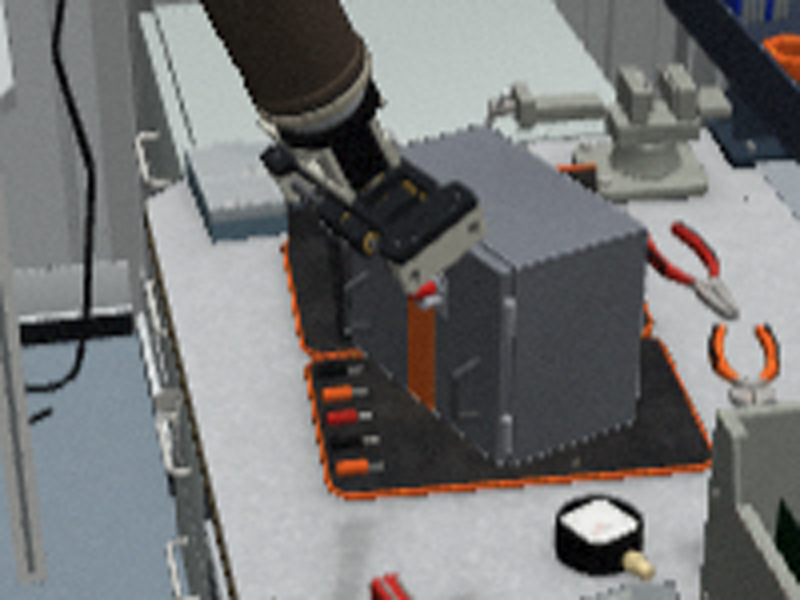

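View pics/w_wrist.png

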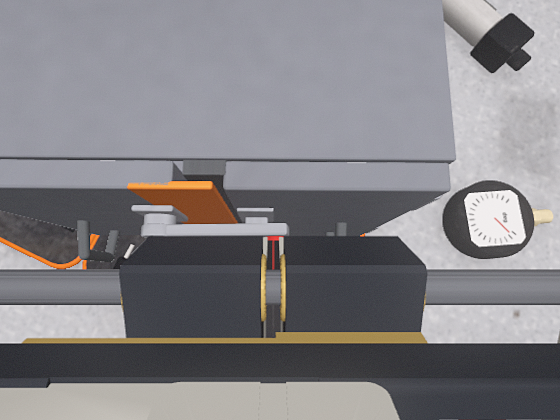

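{"op": "arm_command", "data": {
  "plan": [
    [[0.0013, 0.0027, 0.001], [0, 0, 0]],
    [[0.0026, 0.0054, 0.002], [0, 0, 0]],
    [[0.0035, 0.0072, 0.003], [0, 0, 0]],
    [[0.0035, 0.0072, 0.003], [0, 0, 0]]
  ]
}}

```text
clock: 15.25
position: [0.5055, 0.0977, 0.1367]
ee_rot: [0.083, 1.895, -1.745]
force: [-0.2, -0.4, -0.4]
width: 0.007
```

```bash
python3 st.py
```

```text
t 15.25 tcp [0.5055 0.0977 0.1367] cab [-0.0899 -0.038   0.1287] tipz 0.11474405965264597
tool axes in cab (cols x y z)
 [[-0.901  0.433 -0.002]
 [ 0.001 -0.001 -1.   ]
 [-0.433 -0.901  0.001]]
F cab [-0.32 -0.31 -0.35] w 0.006608688103881263 q [ 0.31  0.22 -0.65  2.29  0.44  0.25 -1.91]
```

{"op": "arm_command", "data": {
  "plan": [
    [[0.0009, 0.0018, 0], [0, 0, 0]],
    [[0.0018, 0.0036, 0], [0, 0, 0]],
    [[0.0018, 0.0036, 0], [0, 0, 0]]
  ]
}}

```text
clock: 15.55
position: [0.5062, 0.0977, 0.1333]
ee_rot: [0.085, 1.894, -1.744]
force: [-0.9, -1.7, 6.4]
width: 0.007
```

```bash
python3 st.py;python3 - <<'E'
from cell import *
import cv2
for n,(y,x) in {"side":(100,150)}.items():
    p=get_image(n); cv2.imwrite(f"pics/x_{n}.png",cv2.resize(p["color"][y:y+150,x:x+200,::-1],None,fx=4,fy=4,interpolation=cv2.INTER_CUBIC))
E
```

```text
t 15.55 tcp [0.5062 0.0977 0.1333] cab [-0.0893 -0.0381  0.1253] tipz 0.11129902059036254
tool axes in cab (cols x y z)
 [[-0.901  0.435 -0.002]
 [ 0.002 -0.002 -1.   ]
 [-0.435 -0.901  0.001]]
F cab [-1.47 -1.29  6.41] w 0.0066138759768148364 q [ 0.29  0.22 -0.63  2.3   0.46  0.23 -1.93]
```

View pics/x_side.png

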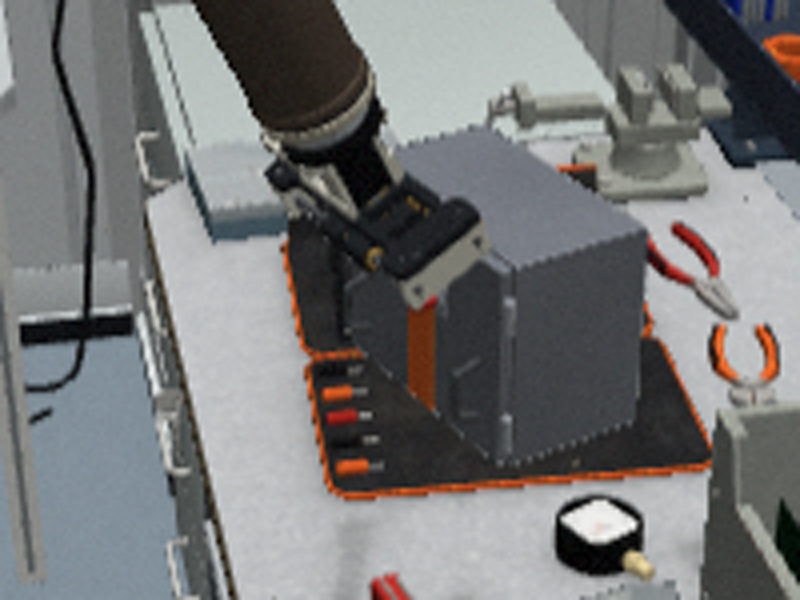

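{"op": "arm_command", "data": {
  "plan": [
    [[0.0009, 0.0018, 0], [0, 0, 0]],
    [[0.0009, 0.0018, 0], [0, 0, 0]],
    [[0.0009, 0.0018, 0], [0, 0, 0]]
  ]
}}

```text
clock: 15.9
position: [0.5067, 0.0977, 0.1321]
ee_rot: [0.086, 1.893, -1.744]
force: [-4.0, -3.9, 14.0]
width: 0.009
```

```bash
python3 st.py
```

```text
t 15.9 tcp [0.5067 0.0977 0.1321] cab [-0.0888 -0.0384  0.1241] tipz 0.1100903793263352
tool axes in cab (cols x y z)
 [[-0.9    0.436 -0.002]
 [ 0.001 -0.002 -1.   ]
 [-0.436 -0.9    0.002]]
F cab [-5.13 -2.25 14.  ] w 0.008590152969462403 q [ 0.28  0.23 -0.62  2.3   0.47  0.23 -1.94]
```

{"op": "arm_command", "data": {
  "plan": [
    [[0, -0.03, 0], [0, 0, 0]],
    [[0, -0.07, 0], [0, 0, 0]],
    [[0.02, -0.1, 0], [0, 0, 0]],
    [[0.04, -0.11, 0], [0, 0, 0]],
    [[0.04, -0.11, 0], [0, 0, 0]]
  ]
}}

```text
clock: 16.4
position: [0.4268, 0.0678, 0.2131]
ee_rot: [0.085, 1.895, -1.745]
force: [-0.6, 0.7, -0.6]
width: 0.01
```

```bash
python3 st.py;python3 - <<'E'
from cell import *
import cv2
from h import *
d=np.load("cams.npz");pp=np.load("p.npy")
for n,(y,x) in {"scene":(150,100),"side":(100,150)}.items():
    p=get_image(n); cv2.imwrite(f"pics/y_{n}.png",cv2.resize(p["color"][y:y+150,x:x+200,::-1],None,fx=4,fy=4,interpolation=cv2.INTER_CUBIC))
    for t in ("latch_pin","latch_pivot","catch"): print(n,t,[(q["point"],q["confidence"]) for q in place_of(p,t)[:2]])
    for a in (0,.1,.2): print(a,proj(p["camera_matrix"],p["world_to_cam"],cab2w(pp,latch(0,a,.06,.024))).round(1))
p=get_image("wrist"); cv2.imwrite(f"pics/y_wrist.png",p["color"][:,:,::-1])
E
```

```text
t 16.4 tcp [0.4268 0.0678 0.2131] cab [-0.1742 -0.038   0.2051] tipz 0.19108488580311594
tool axes in cab (cols x y z)
 [[-0.901  0.434 -0.003]
 [ 0.002 -0.002 -1.   ]
 [-0.434 -0.901  0.   ]]
F cab [-0.28  0.87 -0.6 ] w 0.009506965161479043 q [ 0.87 -0.1  -0.96  2.31 -0.42  0.48 -0.99]
scene latch_pin [([240.7, 233.9], 0.52)]
scene latch_pivot [([219.8, 249.2], 0.59)]
scene catch [([234.3, 239.2], 0.78)]
0 [[240.9 234.7]]
0.1 [[240.8 233.3]]
0.2 [[240.4 231.9]]
side latch_pin [([261.5, 153.0], 0.49), ([257.3, 174.2], 0.42)]
side latch_pivot [([247.5, 165.1], 0.65)]
side catch [([255.3, 171.9], 0.56)]
0 [[255.5 174.8]]
0.1 [[255.4 173. ]]
0.2 [[255.2 171.2]]
```

View pics/y_side.png

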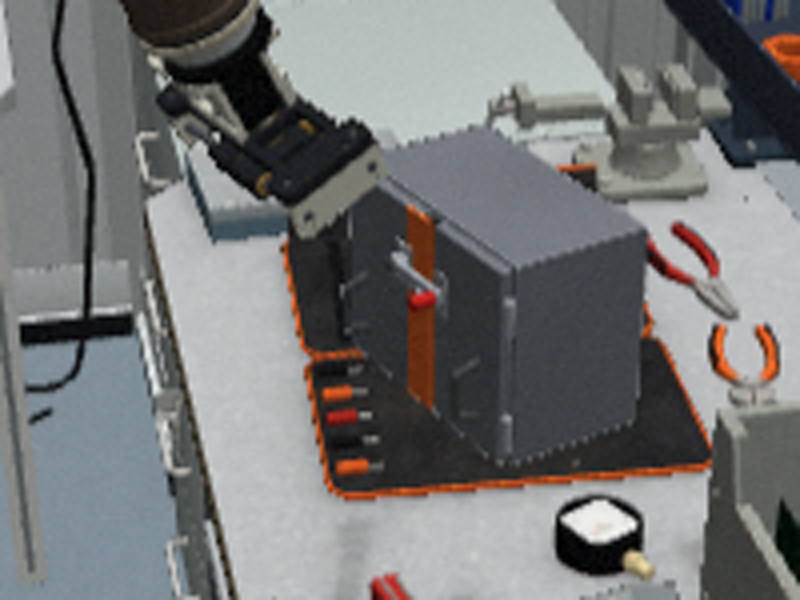

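View pics/y_wrist.png

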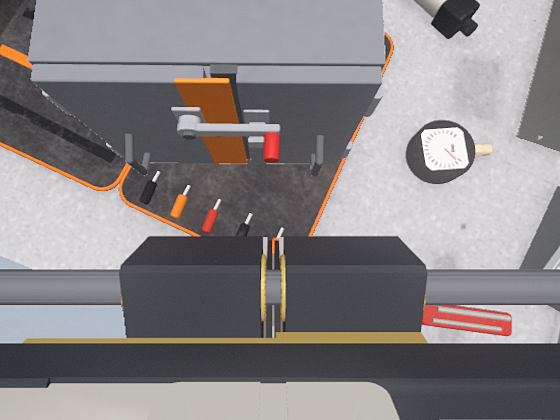

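View pics/y_scene.png

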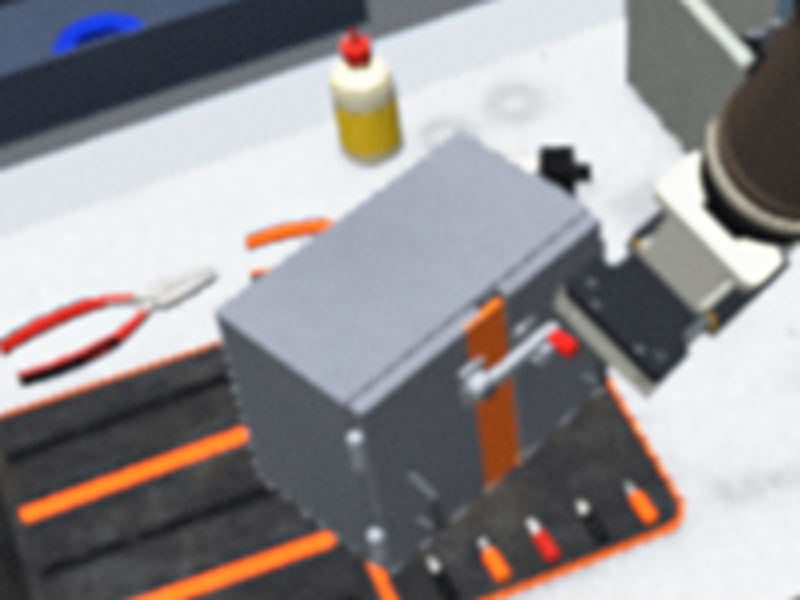

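```bash
python3 -c "
from cell import *
print(observe()['force'],observe()['dq'].round(3)); print(sign_off())"
```

```text
[ 0.3106129  -0.63489962 -0.20823081] [ 0.003 -0.004  0.001  0.003 -0.014  0.004  0.013]
the job is handed in; nothing more can be done
None
```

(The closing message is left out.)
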